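# Log the can, probe the sloping guide tube, show the gauge tip to the reader

### The arm

A 6-joint arm with a two-finger parallel gripper is mounted at the origin on the work surface. World frame = base frame: x ahead of the robot, y to its left, z up, the work surface at z = 0. Lengths are in m, angles in rad, forces in N, time in s.
With the tool pointing down it reaches from about 0.225 to 0.875 m from the base axis. Payload 3.4 kg.
Tool frame: the origin (TCP) lies midway between the tips of the shut fingers; the grasp point (between the pads) lies 19 mm behind it; x points along the fingers, z is the direction in which the jaws open and shut, and the axes are right-handed (so a half turn about x gives the same grasp; the last joint's range is limited). The gripper opens to 85 mm and grips with 20 to 120 N. Pads are 22 mm wide; open, the fingers measure 114 mm over their backs; the gripper's body (76 mm by 85 mm) begins 54 mm behind the grasp point. The pads swing forward as they close: fully open they stand 13 mm farther back than shut.
Start: joints at [-1.318, 0.276, 1.505, -0, 1.361, -0.121], TCP at [0.21, -0.535, 0.231] pointing down, gripper open.
Joint ranges: [-2.89, 2.89], [-0.75, 2.08], [0.22, 2.7], [-1.18, 4.32], [0.11, 2.71], [-2.7, 2.7]. Speed limits (rad/s): [2.57, 2.57, 3.14, 3.14, 3.14, 3.14].

### API

Orientations are given as a unit quaternion [w, x, y, z].
In Python, from rig import manip, eyes gives the robot as it stands. The module is installed in compiled form; this text tells all that it offers.
- The arm moves only by the shell command python3 -m crank 'ROWS' [FORCE]. ROWS is JSON, a list of rows, each a list of 7 numbers: the shift along the tool's x, y, z in cm, then the turn, a rotation vector about the tool's x, y, z in degrees, then the finger opening in cm, from 0 to 8.54. A call has 1 to 5 rows; each row is the pose to reach, as a shift and turn from the pose commanded when the call began, along the tool's axes at that moment; what a row does not reach only later rows make up. A row lasts 1/8 s, in which the tool goes at most 62.5 mm and 10.7 degrees, less where a joint would pass 70% of its speed; a pose out of reach is approached as far as the arm can. A call with a gripper value outside its range is refused whole. The fingers move at their own pace and stop on an object; FORCE is the grip in N (left out, the last holds). Time passes only in rows, so rows that repeat a pose let the fingers close. It gives the time, the measured TCP pose, the force and the opening at its end, in the units of the state.
- manip.get_state(): the state, without advancing time (a new reading comes with each control period).
- eyes.get_image(name): name is "scene" or "top"; returns a dict with "color" (384x512x3 uint8, blue, green, red), "z_map" (384x512 float32, m along the optical axis (not along the pixel's ray), 0 where there is no reading), "vertical_fov" (degrees; the focal length in pixels is half the picture's height over the tangent of half this angle, whatever the lens; pixels are square), "cx", "cy" (the principal point, pixels), "eye" and "attitude" of the camera in the world. Camera axes: x right, y up, looking along -z (the intrinsics and any distortion apply to the point x, -y, -z); pixel columns grow to the right and rows downward; lengths in m; the calibration is good to about 2 mm. A picture is of the moment at which its call begins.
- manip.sign_off(): hands the job in, once; it reports no verdict.
The state is a dict: "clock": time; "qpos": joint angles; "qd": joint speeds; "effort": joint torques, N m; "position": TCP position; "ee_rot": TCP orientation; "contact_force": force on the tool from outside, world axes, zero at the start; "moment": the same for the moment, N m; "width": finger opening in m.
Only numpy, scipy, OpenCV 4.12 (cv2) and the standard library are available. Lean on these libraries where they do the work, as an engineer would, in place of code of your own. Each camera call takes 0.05 s, during which the arm holds its last target.

### The job

Turn the tagged can in its nest until its paper tag squarely faces the window of the reader block, leaving it standing there. Then take the gauge rod from its rest, push it into the sloping guide tube until its collar stops against the mouth, draw it right out again, and finish still holding the rod level and still in the gripper with its tip over the reader's round lens, a few centimetres above the glass and touching nothing else. Leave the other things on the bench where they are.

Things in the scene. Friction and masses are not known exactly. Their poses are not given: they have to be found in the camera images.
- can: Tagged aluminium can, upright, 50 mm in diameter, 78 mm high, about 0.25 kg, loose in the reader's nest. Origin at the centre of its underside, z up; +x points out through the middle of its white paper tag (18 x 44 mm; a paper strip on the lid runs from the centre towards the tag).
- can_mark (a point): Centre of the can's tag: 26 mm from the can's axis along its +x, 36 mm above its underside.
- reader: Fixed reader: 6 mm foot plate (90 mm in x, 190 mm in y); white block 70 x 60 mm, top 70 mm above the bench, centred at y = -55 mm; can's nest centred at y = +55 mm: a round rim 56 mm inside, 64 mm outside, top 12 mm above the bench (can stands on the plate, 3 mm play). Origin: plate's centre on the bench, z up. The window looks along +y at the nest, so the tag must point along the reader's -y.
- reader_window (a point): Centre of the reader block's dark window, 42 mm above the bench, 80 mm from the nest's centre.
- reader_lens (a point): Centre of the round glass lens (44 mm in diameter, looking straight up) on top of the reader block, 70 mm above the bench.
- fixture: Fixture fixed to the bench that carries the sloping guide tube: dark base plate 130 x 80 x 12 mm and two upright aluminium cheeks up to 95 mm high. Origin on the bench straight below the middle of the tube's mouth; z up; the tube slopes up towards its +x.
- guide_tube: Steel guide tube fixed in the fixture, 90 mm long, outer diameter 30 mm, bore 16 mm, its axis 40 degrees above the level. Origin at the centre of its mouth (its upper end, 120 mm above the bench); its z axis runs along the bore, out of the mouth and upward; the bore goes through.
- rest: Grey rest fixed to the bench on which the gauge rod lies level: base 210 x 56 x 8 mm with two notched posts, one under the rod (63 mm from the origin along -x, 66 mm high) and one under the handle's end (86 mm along +x, 58 mm high), each 14 mm along x. Origin on the bench, z up; the handle is free to grip between 20 and 60 mm along +x.
- gauge: Gauge rod, about 0.15 kg. Origin on its axis at the collar face towards the tip; x runs from tip to handle. Steel rod 12 mm thick, x = -80 to 0 mm (last 14 mm tapers to 6 mm); collar 26 mm wide, x = 0 to 8; flat-sided handle x = 8 to 118, 16 mm wide (y), 22 mm high (z). Starts level, axis 60 mm above the bench. Fully in, the collar stops on the tube's mouth, origins together.
- gauge_tip (a point): End of the gauge rod's tip, on its axis, 80 mm from the collar face.
- gauge_grip (a point): Good place to grip the handle, near the centre of mass: on the axis, 48 mm from the collar face, 16 mm across along the gauge's y.
- weight_a: Bystander: steel knob weight, 38 mm wide, 52 mm high. Origin under its centre.
- weight_b: Bystander: steel knob weight, 28 mm wide, 40 mm high. Origin under its centre.
- weight_c: Bystander: steel knob weight, 22 mm wide, 32 mm high. Origin under its centre.
- weight_d: Bystander: brass knob weight, 29 mm wide, 42 mm high. Origin under its centre.
- jar: Bystander: glass jar with a black cap, 52 mm wide, 70 mm high. Origin under its centre.
- tweezers: Bystander: steel tweezers lying on the bench, about 120 mm long, 14 mm wide and 7 mm high. Origin at the middle.
Things that resemble listed ones, but are neither listed nor needed, are in the scene too. What is shaped like the gauge but purple is not meant. There is more than one size of the can; the job needs the smaller.

How it is judged:
On the way, in this order (a step that is already met when the one before it is completed fails the run):
1. the can stands in its nest with its tag facing the reader's window (angle between the x axis of can and the y axis of reader, either way round below 0.22 rad and distance between can_mark and reader_window below 0.066 m and angle between can's own z axis and vertical below 0.1 rad and z of can in the frame of reader below 0.01 m and angular speed of can below 0.3 rad/s and contact force between the fingers and can below 0.1 N), for 0.2 s.
2. the gauge rod is in the guide tube with its collar against the mouth (distance between gauge and guide_tube below 0.006 m and z of gauge in the frame of guide_tube below 0.003 m and angle between the x axis of gauge and the z axis of guide_tube, either way round below 0.12 rad and z of gauge_tip in the frame of guide_tube below -0.07 m), for 0.1 s.
3. the rod is drawn right out of the tube (z of gauge_tip in the frame of guide_tube above 0.005 m), for 0.1 s.
At the end, for the whole second after the job is handed in: Gauge rod held in the gripper, level within 9 degrees, still, touching nothing else, the end of its tip over the lens glass (within 22 mm of centre) and 12 to 75 mm above it; the can upright in its nest, tag facing the window within 12.5 degrees (horizontal distance between gauge_tip and reader_lens below 0.022 m and z of gauge_tip in the frame of reader_lens between 0.012 and 0.075 m and angle between gauge's own x axis and vertical between 1.41 and 1.73 rad and linear speed of gauge below 0.03 m/s and contact force between the fingers and gauge above 2 N and contact force between gauge and reader below 0.1 N and contact force between gauge and can below 0.1 N and contact force between gauge and fixture below 0.1 N and contact force between gauge and rest below 0.1 N and contact force between gauge and weight_a below 0.1 N and contact force between gauge and weight_b below 0.1 N and contact force between gauge and weight_c below 0.1 N and contact force between gauge and weight_d below 0.1 N and contact force between gauge and jar below 0.1 N and contact force between gauge and tweezers below 0.1 N and angle between the x axis of can and the y axis of reader, either way round below 0.22 rad and distance between can_mark and reader_window below 0.066 m and angle between can's own z axis and vertical below 0.1 rad and z of can in the frame of reader below 0.01 m); the arm keeps its last pose, push and grip.
It fails at once if the can is tipped (angle between can's own z axis and vertical above 0.35 rad).
It fails at once if a bystander is shifted by more than 30 mm (distance of any of weight_a, weight_b, weight_c, weight_d, jar, tweezers from where it was at the start of the episode above 0.03 m).
It also fails if it takes over 72 s, if anything falls off the work surface, if the arm or the gripper's body presses on something with over 40 N, if the wrist force passes 120 N, or if a joint passes its speed limit or range.

## Working session

There is one attempt and no reset: what is moved stays moved. The work goes in short steps, Python scripts to look and compute and a shell command to move; the robot and the scene stay as the last step left them, time stands still between calls to the robot, and variables do not carry over. Pictures are saved under pics/ and viewed, and the job is handed in when it is done.

```bash
mkdir -p pics; ls
cat > h.py <<'E'
import numpy as np,cv2,pickle
from scipy.spatial.transform import Rotation as R
E
python3 - <<'E'
from rig import manip,eyes
import cv2,pickle
s=manip.get_state();print(s)
for n in("scene","top"):
    d=eyes.get_image(n);print(n,{k:v for k,v in d.items() if k not in("color","z_map")},d["z_map"].min(),d["z_map"].max())
    pickle.dump(d,open(f"pics/{n}0.pkl","wb"));cv2.imwrite(f"pics/{n}0.png",cv2.resize(d["color"],(800,600),interpolation=cv2.INTER_CUBIC))
E
```

```text
pics
{'clock': 0.0, 'qpos': array([-1.31801087e+00,  2.76625164e-01,  1.50613606e+00,  1.09385294e-05,
        1.36068325e+00, -1.21025768e-01]), 'qd': array([ 0.00085794,  0.00120543,  0.00084433, -0.00217905,  0.00102369,
        0.0006734 ]), 'effort': array([-5.93475716e-05, -4.16781735e+01, -2.45809472e+01, -2.03191494e-04,
        1.11388150e-02,  1.16901177e-06]), 'position': array([ 0.20982413, -0.53478978,  0.23042133]), 'ee_rot': array([ 0.58371097,  0.39881714,  0.58469084, -0.3979485 ]), 'contact_force': array([-1.31070815, -0.5711944 ,  0.6949858 ]), 'moment': array([0.01210361, 0.03328937, 0.00740448]), 'width': 0.08559758865749867}
scene {'vertical_fov': 43.84350341718308, 'cx': 251.10648251918298, 'cy': 192.01655425372417, 'eye': array([0.96206546, 0.59818722, 0.99818174]), 'attitude': array([0.27715835, 0.10620283, 0.32075429, 0.89945589])} 0.0 3.2357166
top {'vertical_fov': 55.202713293787106, 'cx': 255.00387462010565, 'cy': 192.4741884848354, 'eye': array([ 0.4217567 , -0.03908545,  0.94673978]), 'attitude': array([-0.70575111, -0.04878736,  0.03568262,  0.7058767 ])} 0.0 1.8547369
```

View pics/scene0.png

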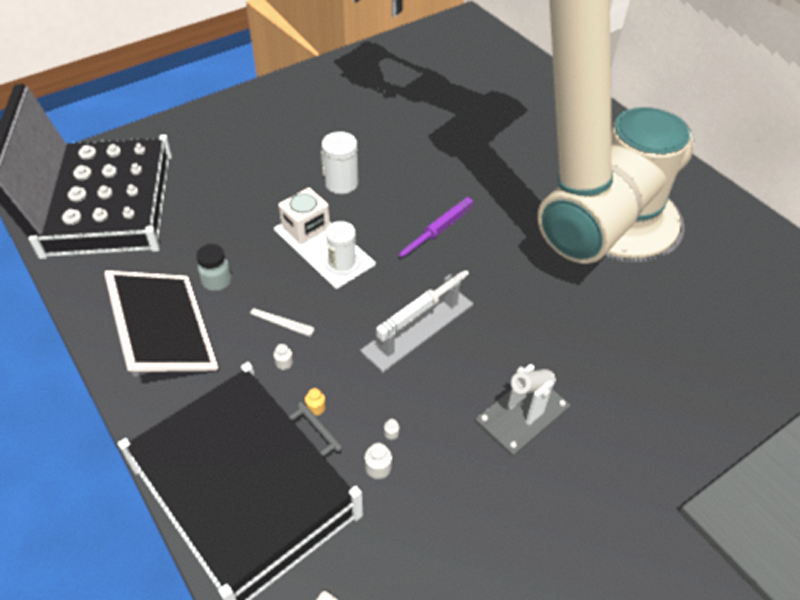

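View pics/top0.png

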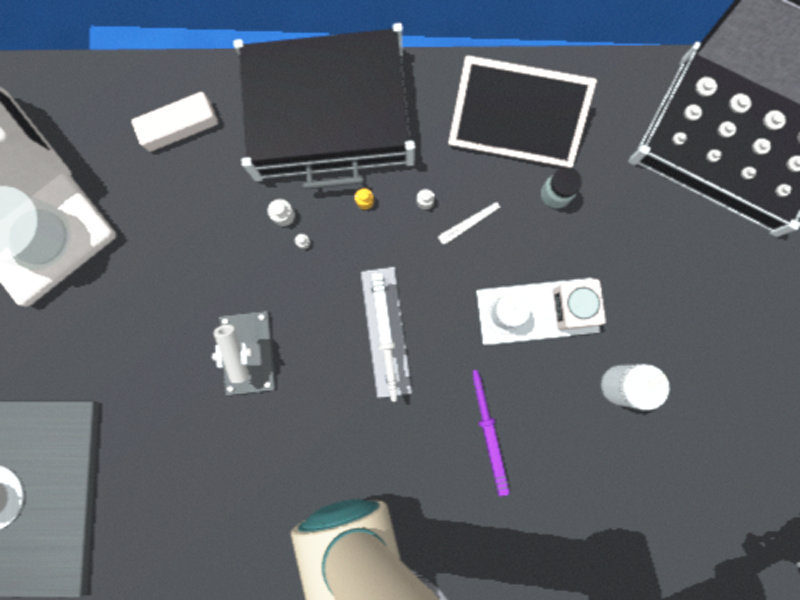

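The scene picture shows the reader at about (325,235), the rest at (415,325) and the fixture at (525,405). In the top view they are at (540,310), (385,335) and (243,352). Next I'll zoom in and unproject.

```bash
cat > h.py <<'E'
import numpy as np,cv2,pickle
from scipy.spatial.transform import Rotation as R
def load(n): return pickle.load(open(f"pics/{n}.pkl","rb"))
def grab(name,tag):
    from rig import eyes
    d=eyes.get_image(name); pickle.dump(d,open(f"pics/{tag}.pkl","wb")); return d
def cam(d):
    f=192/np.tan(np.radians(d["vertical_fov"]/2)); q=d["attitude"]
    return f,R.from_quat([q[1],q[2],q[3],q[0]]).as_matrix(),d["eye"]
def ray(d,u,v):
    f,M,e=cam(d); u=np.asarray(u,float);v=np.asarray(v,float)
    c=np.stack([(u-d["cx"])/f,-(v-d["cy"])/f,-np.ones_like(u)],-1)
    return c@M.T,e
def plane(d,u,v,z):
    r,e=ray(d,u,v); return e+r*((z-e[2])/r[...,2])[...,None]
def depthpts(d):
    v,u=np.mgrid[0:384,0:512]; r,e=ray(d,u,v); return e+r*d["z_map"][...,None]
def proj(d,p):
    f,M,e=cam(d); c=(np.asarray(p)-e)@M; return np.stack([d["cx"]+f*c[...,0]/-c[...,2],d["cy"]-f*c[...,1]/-c[...,2]],-1)
def crop(d,u0,v0,u1,v1,fn):
    c=d["color"][v0:v1,u0:u1]; s=min(800/(u1-u0),600/(v1-v0)); cv2.imwrite(fn,cv2.resize(c,None,fx=s,fy=s,interpolation=cv2.INTER_CUBIC)); print(fn,"scale",s)
E
python3 - <<'E'
from h import *
for n in("top0","scene0"):
    d=load(n);P=depthpts(d);print(n)
    for (u,v) in ([(420,270),(130,240),(60,150),(373,193),(330,198),(328,198),(400,248),(145,225)] if n=="top0" else [(100,330),(400,200),(194,130),(218,149),(340,235)]):
        print((u,v),P[v,u].round(4))
d=load("top0");crop(d,295,170,395,230,"pics/t_reader.png");crop(d,125,165,275,265,"pics/t_rest.png")
d=load("scene0");crop(d,165,110,250,190,"pics/s_reader.png")
E
```

```text
top0
(420, 270) [ 3.388e-01 -4.363e-01 -1.000e-04]
(130, 240) [0.4127 0.2994 0.0021]
(60, 150) [0.6408 0.4759 0.0381]
(373, 193) [ 0.5254 -0.3046  0.0707]
(330, 198) [ 0.5122 -0.1999  0.0822]
(328, 198) [ 0.512  -0.1947  0.0847]
(400, 248) [ 0.3964 -0.3518  0.1002]
(145, 225) [0.4477 0.2273 0.1113]
scene0
(100, 330) [ 0.9793  0.0645 -0.0016]
(400, 200) [ 0.1682  0.1741 -0.0003]
(194, 130) [ 0.5231 -0.3025  0.0688]
(218, 149) [ 0.5123 -0.1912  0.0804]
(340, 235) [0.4332 0.2101 0.0943]
pics/t_reader.png scale 8.0
pics/t_rest.png scale 5.333333333333333
pics/s_reader.png scale 7.5
```

View pics/t_reader.png

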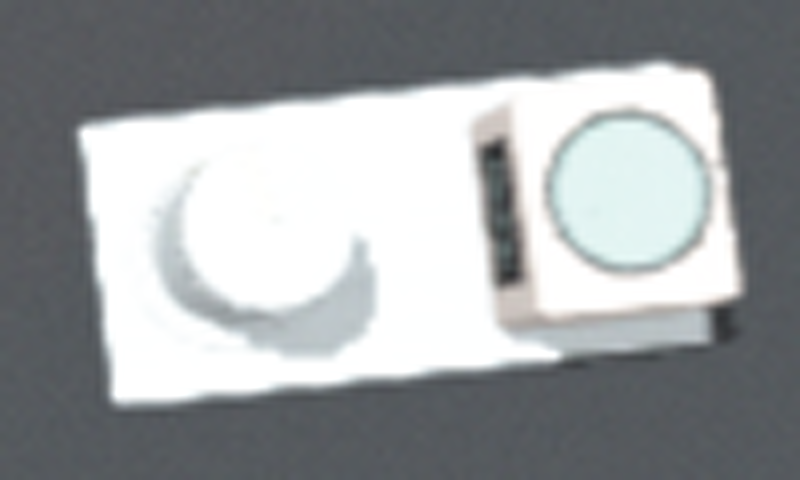

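View pics/t_rest.png

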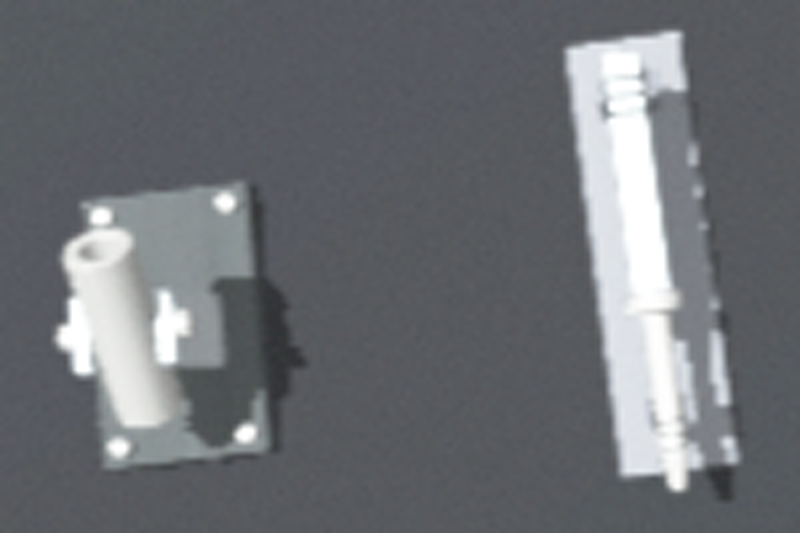

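View pics/s_reader.png

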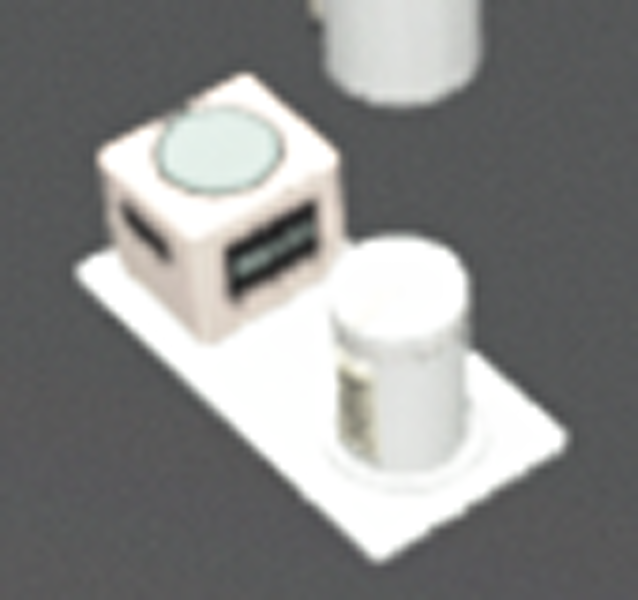

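Run:
```python
from h import *
def rect(p): 
    r=cv2.minAreaRect(p.astype(np.float32)); return r
for n in("top0","scene0"):
    d=load(n);P=depthpts(d);X,Y,Z=P[...,0],P[...,1],P[...,2]
    bgr=d["color"].astype(int);hsv=cv2.cvtColor(d["color"],cv2.COLOR_BGR2HSV)
    reg=(abs(X-.515)<.1)&(abs(Y+.25)<.14)
    m=reg&(Z>.003)&(Z<.02)
    # plate
    print(n,"plate",rect(P[m][:,:2]),m.sum())
    m=reg&(Z>.065)&(Z<.075)&(Y<-.25); print("blocktop",rect(P[m][:,:2]),P[m][:,2].mean(),m.sum())
    L=reg&(bgr[...,0]>bgr[...,2]+8)&(Z>.055); vv,uu=np.nonzero(L)
    c=P[L];r=cv2.minEnclosingCircle(np.stack([uu,vv],1).astype(np.float32))
    print("lens",plane(d,uu.mean(),vv.mean(),.07),L.sum())
    m=reg&(Z>.075)&(Z<.1)&(Y>-.25);print("can top",P[m].mean(0),cv2.minEnclosingCircle(P[m][:,:2].astype(np.float32)))
    reg=(abs(X-.48)<.16)&(abs(Y+.0)<.1)
    m=reg&(Z>.003)&(Z<.012);print("restbase",rect(P[m][:,:2]))
    m=reg&(Z>.045)&(Z<.09);q=P[m];print("gauge",rect(q[:,:2]),q[:,2].max(),q[:,2].mean())
    if n=="top0":
        for x0 in np.arange(.36,.60,.012):
            k=m&(X>x0)&(X<x0+.012)
            if k.sum(): print(round(x0,3),P[k].mean(0).round(4),"ywid",np.ptp(Y[k]).round(4),Z[k].max().round(4))
    reg=(abs(X-.44)<.12)&(abs(Y-.22)<.1)
    m=reg&(Z>.006)&(Z<.016);print("fixbase",rect(P[m][:,:2]))
    m=reg&(Z>.1);print("mouth",P[m].mean(0),rect(P[m][:,:2]),Z[m].max())
```

```text
top0 plate ((0.5154498815536499, -0.24999526143074036), (0.19916199147701263, 0.2795829772949219), 0.0608116090297699) 2023
blocktop ((0.4872097074985504, -0.3200158178806305), (0.15861256420612335, 0.07231078296899796), 22.26895523071289) 0.07097803261754869 733
lens [ 0.51362489 -0.30532435  0.07      ] 358
can top [ 0.51218491 -0.19549024  0.08459003] ((0.5127314925193787, -0.19642117619514465), 0.025439688935875893)
restbase ((0.4800652265548706, 6.920099258422852e-05), (0.319319486618042, 0.19974708557128906), 0.004740643315017223)
gauge ((0.47267061471939087, -0.0022405460476875305), (0.19605781137943268, 0.02744099125266075), 7.263947010040283) 0.07675888601591152 0.06864823046899143
0.372 [ 0.3798 -0.0153  0.0637] ywid 0.0072 0.0663
0.384 [ 0.3904 -0.0145  0.0658] ywid 0.012 0.0708
0.396 [ 0.4028 -0.012   0.0656] ywid 0.0213 0.0701
0.408 [ 0.4135 -0.0124  0.0641] ywid 0.0215 0.0704
0.42 [ 0.4255 -0.0096  0.0657] ywid 0.0121 0.0694
0.432 [ 0.4373 -0.0084  0.0657] ywid 0.0096 0.0682
0.444 [ 0.4497 -0.005   0.0662] ywid 0.0168 0.0729
0.456 [ 0.4605 -0.0055  0.0713] ywid 0.0238 0
[... 1004 characters left out ...]
52496041 -0.29236586  0.07      ] 5
can top [ 0.51455915 -0.18890763  0.08212217] ((0.514455258846283, -0.1923733353614807), 0.028507495298981667)
restbase ((0.48157912492752075, 0.0012392029166221619), (0.19730763137340546, 0.3183300495147705), 89.31654357910156)
gauge ((0.4721616208553314, 0.002607952803373337), (0.1987898051738739, 0.027588650584220886), 8.540630340576172) 0.07483957528963348 0.06402564831004418
fixbase ((0.45331549644470215, 0.20025402307510376), (0.13362793624401093, 0.1408296823501587), 7.0047526359558105)
mouth [0.46709142 0.23422355 0.11526373] ((0.4612567126750946, 0.2326093465089798), (0.05307970941066742, 0.02879926562309265), 4.134162902832031) 0.1312981405805853
```

Run:
```python
from h import *
d=load("top0");g=cv2.cvtColor(d["color"],cv2.COLOR_BGR2GRAY).astype(float)
def cross(line,a,thr,rev=False):
    idx=range(len(line)-1)
    for i in idx:
        if line[i]<thr<=line[i+1]: return a+i+(thr-line[i])/(line[i+1]-line[i])
thr=165
top=[(u,cross(g[172:200,u],172,thr)) for u in range(309,352)]
bot=[(u,224-cross(g[196:225,u][::-1],0,thr)) for u in range(315,350)]
lef=[(cross(g[v,290:325],290,thr),v) for v in range(190,217)]
res={}
for n,l in(("top",top),("bot",bot),("left",lef)):
    l=np.array(l,float);p=plane(d,l[:,0],l[:,1],.006)[:,:2];c=p.mean(0);_,s,vt=np.linalg.svd(p-c);
    r=abs((p-c)@vt[1]);k=r<.002;p=p[k];c=p.mean(0);_,s,vt=np.linalg.svd(p-c);res[n]=(c,vt[0]);print(n,c,vt[0],np.degrees(np.arctan2(*vt[0][::-1])),r.max(),k.sum())
def inter(a,b):
    (c,t),(e,w)=a,b; k=np.linalg.solve(np.stack([t,-w],1),e-c);return c+t*k[0]
A=inter(res["top"],res["left"]);B=inter(res["bot"],res["left"]);print("corners",A,B,np.linalg.norm(A-B))
# lens
hsv=cv2.cvtColor(d["color"],cv2.COLOR_BGR2HSV)
for n,b in(("top0",(360,180,388,208)),("scene0",(182,120,206,138))):
    e=load(n);u0,v0,u1,v1=b;c=e["color"][v0:v1,u0:u1].astype(int);print(n,c[len(c)//2,len(c[0])//2])
    m=((c[...,0]-c[...,2])>6).astype(np.uint8);nn,lab,st,ce=cv2.connectedComponentsWithStats(m);i=1+st[1:,4].argmax();print(st[i],ce[i],plane(e,u0+ce[i][0],v0+ce[i][1],.07))
# zoomed contrast
for n,b in(("top0",(310,180,345,216)),("scene0",(202,135,234,178))):
    e=load(n);u0,v0,u1,v1=b;c=e["color"][v0:v1,u0:u1].astype(float);c=np.clip((c-190)*255/65,0,255).astype(np.uint8);cv2.imwrite(f"pics/{n}_can.png",cv2.resize(c,None,fx=14,fy=14,interpolation=cv2.INTER_CUBIC))
```

```text
top [ 0.56108266 -0.21500479] [ 0.10325093 -0.99465534] -84.07359532137095 0.000369351845269223 43
bot [ 0.46888997 -0.21793594] [-0.10627558  0.99433671] 96.10066300683789 0.0005989507008782459 35
left [ 0.50744639 -0.15376186] [-0.99439754 -0.10570496] -173.93221610899067 0.0006118831651945476 27
corners [ 0.55420928 -0.14879094] [ 0.46254117 -0.15853531] 0.09218456511577396
top0 [242 244 226]
[  4   4  20  20 316] [13.17405063 13.56329114] [ 0.52408353 -0.3052054   0.07      ]
scene0 [233 239 227]
[17  8  3  6  6] [18.33333333 10.5       ] [ 0.50988338 -0.28964136  0.07      ]
```

View pics/top0_can.png

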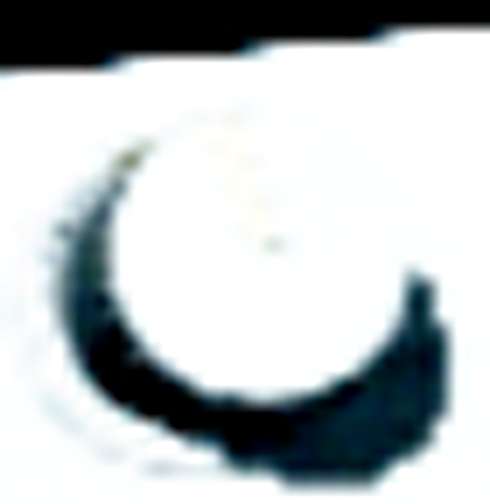

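View pics/scene0_can.png

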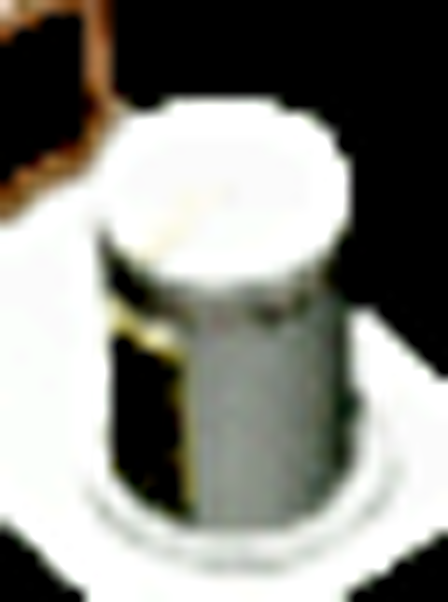

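Run:
```python
from h import *
o=lambda u0,x:u0+(x+.5)/14-.5
d=load("top0")
p=plane(d,[o(310,275),o(310,230)],[o(180,243),o(180,125)],.084);print(p,np.degrees(np.arctan2(*(p[1]-p[0])[1::-1])))
# yellow-weighted strip direction
def yel(d,b,z,thr):
    u0,v0,u1,v1=b;c=d["color"][v0:v1,u0:u1].astype(float);y=(c[...,1]+c[...,2])/2-c[...,0]
    print(y.round(0).astype(int)); 
yel(d,(322,184,335,202),.084,3)
d=load("scene0")
p=plane(d,[o(202,205),o(202,150)],[o(135,195),o(135,250)],.084);print(p,np.degrees(np.arctan2(*(p[1]-p[0])[1::-1])))
yel(d,(208,146,222,156),.084,3)
# tag edge: right edge px (187,430) scaled -> intersect with can cylinder r .0255
r,e=ray(d,o(202,np.array([188,188,112,112])),o(135,np.array([370,470,320,420.])))
C=np.array([.5126,-.195])
for q in r:
    a=q[:2]@q[:2];b=(e[:2]-C)@q[:2];c=((e[:2]-C)**2).sum()-.0257**2;D=b*b-a*c
    if D>0:
        t=(-b-D**.5)/a;P=e+q*t;print(P,np.degrees(np.arctan2(*(P[:2]-C)[::-1])))
    else: print("miss")
```

```text
[[ 0.51468516 -0.19768462  0.084     ]
 [ 0.53470779 -0.19058419  0.084     ]] 19.52555085540709
[[ 0  0  0  0  0  0  0  0  0  0  0  0  0]
 [ 0  0  0  0  0  0  0  0  0  0  0  0  0]
 [ 0  0  0  0  0  0  0  0  0  0  0  0  0]
 [ 0  0  0  0  0 -1  0  0  0  0  0  0  0]
 [ 0  0  0  0  1  0  0  0  0  0  0  0  0]
 [ 0  0  1  1  2  1  0  0  0  0  0  0  0]
 [ 0  0  0  1  2  1  0  0  0  0  0  0  0]
 [ 0  0  0  1  2  2  0  0  0  0  0  0  0]
 [ 0  0  0  0  2  2  1  0  0  0  0  0  0]
 [ 0  0  0  0  2  2  0  0  0  0  0  0  0]
 [ 0  0  0  0  1  2  2  0  0  0  0  0  0]
 [ 0  0  0  0  0  1  2  0  0  0  0  0  0]
 [ 0  0  0  0  0  1  2  0  0  0  0  0  0]
 [ 0  0  0  0  0  0  0  0 -1  0  0  0  0]
 [ 0  0  0  0  0  0  0  0  0  0  0  0  0]
 [ 0  0  0  0  0  0  0  0  0  0  0  0  0]
 [ 0  0  0  0  0  0  0  0  0  0  0  0  0]
 [ 0  0  0  0  0  0  0  0  0  0  0  0  0]]
[[ 0.51708468 -0.19255326  0.084     ]
 [ 0.53350304 -0.18590987  0.084     ]] 22.029819738350362
[[8 2 0 0 0 0 0 0 0 0 0 0 0 0]
 [4 0 0 0 0 0 0 0 0 0 0 0 0 0]
 [0 0 0 0 0 0 1 2 1 2 1 0 0 0]
 [0 0 0 0 0 0 2 4 2 2 0 0 0 0]
 [1 0 0 0 1 2 2 3 1 0 0 0 0 0]
 [1 2 0 0 2 3 5 3 0 0 0 0 0 1]
 [0 2 4 3 4 6 3 1 0 0 0 1 1 0]
 [0 4 6 6 7 3 0 0 0 0 0 0 0 0]
 [0 3 4 5 4 1 2 0 1 1 0 0 0 1]
 [0 3 4 6 5 4 2 2 2 2 1 2 2 2]]
[ 0.53156872 -0.17765995  0.05690107] 42.43165718342418
[ 0.53246523 -0.17869471  0.02793748] 39.3789973023599
[ 0.53829218 -0.19436589  0.06019049] 1.4138269405968453
[ 0.53813571 -0.19790132  0.02851676] -6.4820416742746945
```

```bash
cat >> h.py <<'E'
def tool(xdir,zdir):
    x=np.array(xdir,float);x/=np.linalg.norm(x);z=np.array(zdir,float);z-=x*(z@x);z/=np.linalg.norm(z)
    return np.stack([x,np.cross(z,x),z],1)
def down(deg): a=np.radians(deg);return tool([0,0,-1],[np.cos(a),np.sin(a),0])
def st():
    from rig import manip
    s=manip.get_state();q=s["ee_rot"];M=R.from_quat([q[1],q[2],q[3],q[0]]).as_matrix()
    print("t",round(s["clock"],2),"p",s["position"].round(4),"q",s["qpos"].round(3),"F",s["contact_force"].round(1),"w",round(s["width"],4),"x",M[:,0].round(3),"z",M[:,2].round(3),"zyaw",np.degrees(np.arctan2(M[1,2],M[0,2])).round(1))
    return s["position"],M
def rel(p,M,pt,Mt):
    "row (cm,deg) from pose p,M to pt,Mt"
    s=M.T@(np.array(pt)-p)*100; r=R.from_matrix(M.T@Mt).as_rotvec(degrees=True); print("row",s.round(2),r.round(2),"n",round(max(np.linalg.norm(s)/6.25,np.linalg.norm(r)/10.7),1)); return s,r
E
python3 - <<'E'
from h import *
p,M=st()
for a in(0,-20,-40,-60): print(a);rel(p,M,[.5125,-.195,.2],down(np.degrees(np.arctan2(M[1,2],M[0,2]))+a))
E
```

```text
t 0.1 p [ 0.2098 -0.5348  0.2305] q [-1.318  0.277  1.506 -0.     1.361 -0.121] F [ 0.1  0.5 -0.5] w 0.0853 x [-0.     0.002 -1.   ] z [ 0.365 -0.931 -0.002] zyaw -68.6
0
row [  3.09  40.58 -20.58] [-0.   -0.1  -0.01] n 7.3
-20
row [  3.09  40.58 -20.58] [ 2.e+01 -1.e-01  1.e-02] n 7.3
-40
row [  3.09  40.58 -20.58] [ 4.e+01 -1.e-01  2.e-02] n 7.3
-60
row [  3.09  40.58 -20.58] [ 6.e+01 -1.e-01  4.e-02] n 7.3
```

```bash
python3 -m crank '[[0.4,5.5,-2.8,-8,0,0,8.5],[1,11,-5.6,-16,0,0,8.5],[1.5,16.5,-8.4,-24,0,0,8.5],[2,22,-11.2,-30,0,0,8.5],[2.5,27.5,-14,-33,0,0,8.5]]' 40
python3 - <<'E'
from h import *
p,M=st()
rel(p,M,[.5125,-.195,.15],down(-35.6))
E
```

```text
clock: 0.72
position: [0.4158, -0.3029, 0.2059]
ee_rot: [0.673, 0.215, 0.673, -0.216]
contact_force: [-0.0, -1.3, 0.2]
width: 0.0852
t 0.72 p [ 0.4158 -0.3029  0.2059] q [-0.765  0.201  1.673 -0.     1.268 -0.146] F [-0.  -1.3  0.2] w 0.0852 x [-0.  0. -1.] z [ 0.814 -0.581 -0.   ] zyaw -35.5
row [ 5.59 14.4   1.61] [ 0.11 -0.    0.  ] n 2.5
```

```bash
python3 -m crank '[[2,5.6,0.6,0,0,0,8.5],[4,11,1.2,0,0,0,8.5],[5.6,14.4,1.6,0,0,0,8.5],[5.6,14.4,1.6,0,0,0,8.5]]'
python3 - <<'E'
from h import *
p,M=st()
rel(p,M,[.5125,-.195,.042],down(-35.6))
d=grab("top","top1");crop(d,290,160,400,235,"pics/t1.png")
d=grab("scene","scene1");crop(d,150,80,270,200,"pics/s1.png")
E
```

```text
clock: 1.23
position: [0.5118, -0.1944, 0.1485]
ee_rot: [0.672, 0.215, 0.675, -0.214]
contact_force: [0.8, 0.1, -0.1]
width: 0.0851
t 1.23 p [ 0.5118 -0.1944  0.1485] q [-0.49   0.297  1.692  0.     1.157  0.127] F [ 0.8  0.1 -0.1] w 0.0851 x [-0.003  0.002 -1.   ] z [ 0.815 -0.579 -0.004] zyaw -35.4
row [ 1.065e+01 -1.000e-02  1.300e-01] [ 0.23 -0.21  0.01] n 1.7
pics/t1.png scale 7.2727272727272725
pics/s1.png scale 5.0
```

View pics/s1.png

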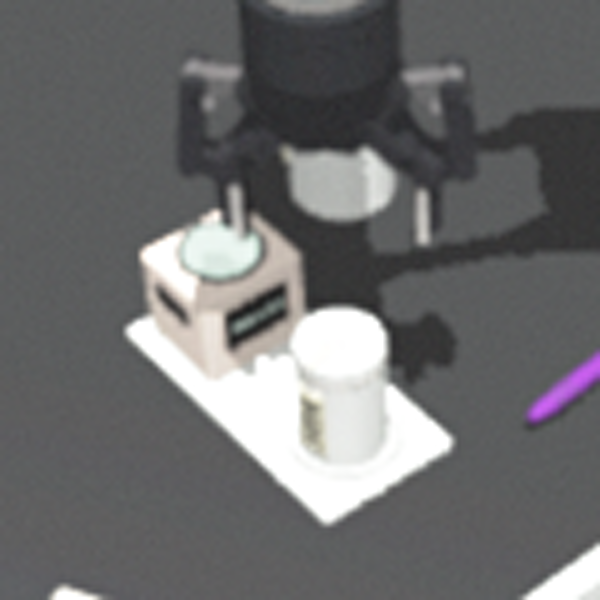

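The gripper is centred above the can. I'll descend and grip.

```bash
python3 -m crank '[[4,0,0.1,0.2,-0.2,0,8.5],[8,0,0.1,0.2,-0.2,0,8.5],[10.6,0,0.1,0.2,-0.2,0,8.5],[10.6,0,0.1,0.2,-0.2,0,8.5]]' 25
python3 -m crank '[[0,0,0,0,0,0,6],[0,0,0,0,0,0,4.5],[0,0,0,0,0,0,4.5],[0,0,0,0,0,0,4.5],[0,0,0,0,0,0,4.5]]' 25
python3 - <<'E'
from h import *
p,M=st()
E
```

```text
clock: 1.82
position: [0.5105, -0.198, 0.0432]
ee_rot: [0.673, 0.218, 0.673, -0.218]
contact_force: [-0.5, 0.2, 0.6]
width: 0.085
clock: 2.45
position: [0.5129, -0.198, 0.046]
ee_rot: [0.675, 0.216, 0.671, -0.218]
contact_force: [-0.8, 0.0, 7.3]
width: 0.0493
t 2.45 p [ 0.5129 -0.198   0.046 ] q [-0.494  0.404  1.826 -0.002  0.907  0.131] F [-0.8  0.   7.3] w 0.0493 x [ 0.004 -0.004 -1.   ] z [ 0.811 -0.584  0.006] zyaw -35.8
```

```bash
python3 -m crank '[[0,0,0,10,0,0,4.5],[0,0,0,20,0,0,4.5],[0,0,0,30,0,0,4.5],[0,0,0,40,0,0,4.5],[0,0,0,50,0,0,4.5]]' 25
python3 -m crank '[[0,0,0,10,0,0,4.5],[0,0,0,20,0,0,4.5],[0,0,0,30,0,0,4.5],[0,0,0,40,0,0,4.5],[0,0,0,50,0,0,4.5]]' 25
python3 -m crank '[[0,0,0,4,0,0,4.5],[0,0,0,4,0,0,4.5],[0,0,0,4,0,0,4.5]]' 25
python3 - <<'E'
from h import *
p,M=st()
d=grab("top","top2");crop(d,300,170,380,230,"pics/t2.png")
d=grab("scene","scene2");crop(d,170,100,250,180,"pics/s2.png")
E
```

```text
clock: 3.08
position: [0.5129, -0.1962, 0.046]
ee_rot: [0.518, 0.484, 0.515, -0.482]
contact_force: [-1.3, 3.8, 9.0]
width: 0.0489
clock: 3.7
position: [0.513, -0.1958, 0.0461]
ee_rot: [0.265, 0.657, 0.264, -0.654]
contact_force: [-0.6, 5.5, 7.9]
width: 0.0495
clock: 4.08
position: [0.5129, -0.1959, 0.0461]
ee_rot: [0.244, 0.666, 0.242, -0.663]
contact_force: [-0.6, 4.9, 8.8]
width: 0.0492
t 4.08 p [ 0.5129 -0.1959  0.0461] q [-0.493  0.403  1.826  0.002  0.908  1.946] F [-0.6  4.9  8.8] w 0.0492 x [ 0.004 -0.    -1.   ] z [-0.764 -0.645 -0.003] zyaw -139.8
pics/t2.png scale 10.0
pics/s2.png scale 7.5
```

View pics/s2.png

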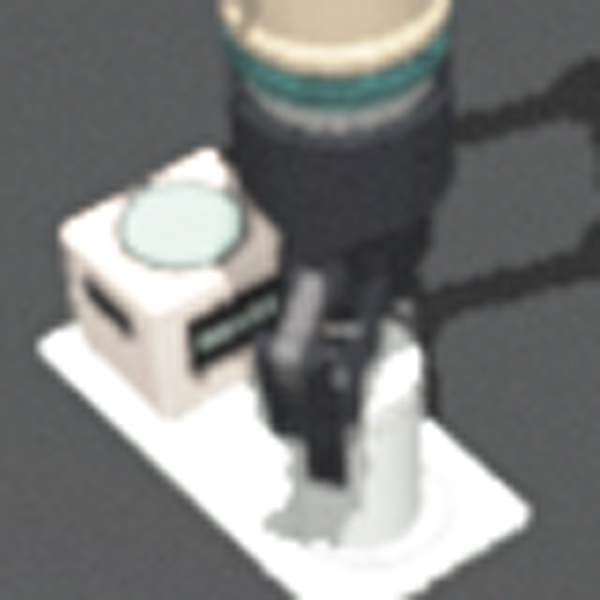

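The tag has turned out of sight behind the finger. I'll release, lift and look.

```bash
python3 -m crank '[[0,0,0,0,0,0,5.5],[0,0,0,0,0,0,7],[0,0,0,0,0,0,8.5],[0,0,0,0,0,0,8.5]]' 25
python3 -m crank '[[-3,0,0,0,0,0,8.5],[-8,0,0,0,0,0,8.5],[-14,0,0,0,0,0,8.5],[-14,5,4,0,0,0,8.5],[-14,10,8,0,0,0,8.5]]' 25
python3 - <<'E'
from h import *
p,M=st()
d=grab("top","top2");crop(d,290,160,400,235,"pics/t3.png")
u0,v0,u1,v1=(310,175,345,220);c=d["color"][v0:v1,u0:u1].astype(float);c=np.clip((c-190)*255/65,0,255).astype(np.uint8);cv2.imwrite("pics/t3c.png",cv2.resize(c,None,fx=14,fy=14,interpolation=cv2.INTER_CUBIC))
d=grab("scene","scene2");crop(d,170,100,250,180,"pics/s3.png")
u0,v0,u1,v1=(202,135,234,178);c=d["color"][v0:v1,u0:u1].astype(float);c=np.clip((c-190)*255/65,0,255).astype(np.uint8);cv2.imwrite("pics/s3c.png",cv2.resize(c,None,fx=14,fy=14,interpolation=cv2.INTER_CUBIC))
E
```

```text
clock: 4.68
position: [0.5124, -0.1975, 0.0442]
ee_rot: [0.244, 0.665, 0.242, -0.663]
contact_force: [0.3, 0.3, 1.0]
width: 0.0851
clock: 5.3
position: [0.5162, -0.3232, 0.1862]
ee_rot: [0.246, 0.665, 0.242, -0.662]
contact_force: [0.1, 0.1, -1.1]
width: 0.085
t 5.3 p [ 0.5162 -0.3232  0.1862] q [-0.674  0.35   1.509  0.     1.276  1.764] F [ 0.1  0.1 -1.1] w 0.085 x [ 0.005 -0.004 -1.   ] z [-0.762 -0.647 -0.002] zyaw -139.7
pics/t3.png scale 7.2727272727272725
pics/s3.png scale 7.5
```

View pics/t3.png

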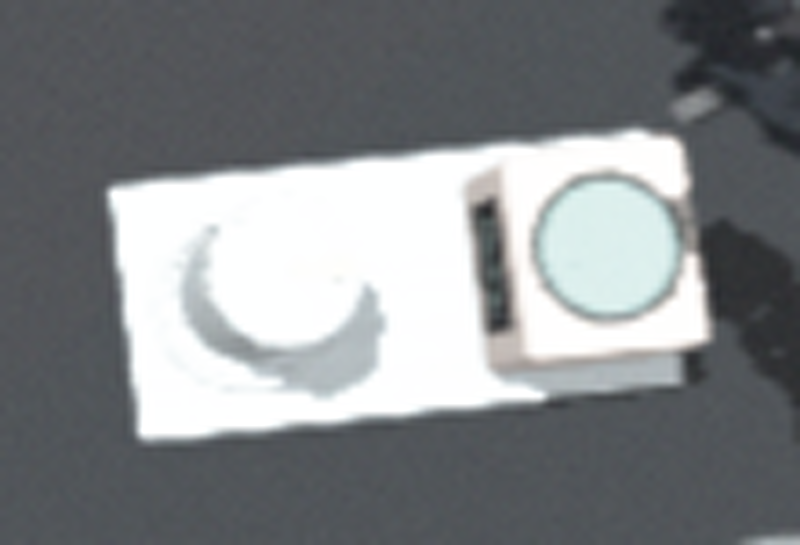

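View pics/t3c.png

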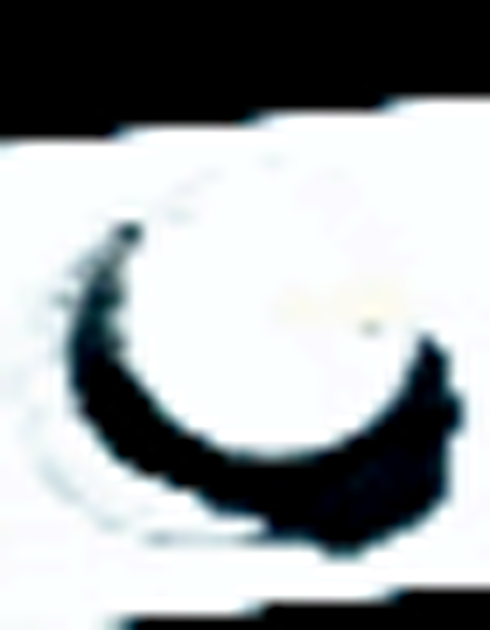

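View pics/s3c.png

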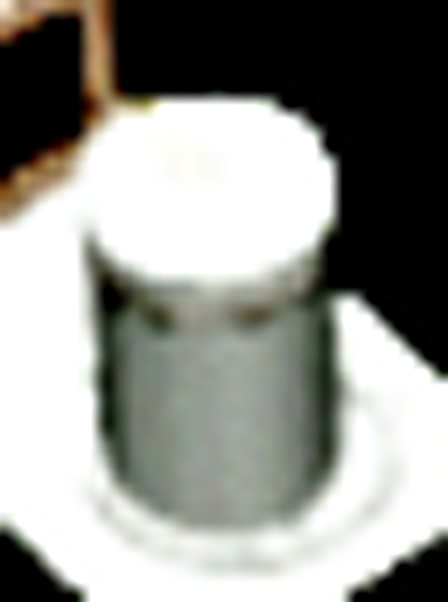

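Run:
```python
from h import *
def ang(n,b,up=True):
    d=load(n);u0,v0,u1,v1=b;c=d["color"][v0:v1,u0:u1].astype(float);y=np.clip((c[...,1]+c[...,2])/2-c[...,0]-.4,0,None)
    v,u=np.nonzero(y>0);w=y[v,u];p=plane(d,u+u0,v+v0,.084)[:,:2];c0=np.average(p,0,w);C=np.cov(p.T,aweights=w);e,V=np.linalg.eigh(C);t=V[:,1]
    print(n,np.degrees(np.arctan2(t[1],t[0])),"c",c0,e**.5,len(w)); print(np.round(y,1))
ang("top0",(325,188,331,200));ang("top2",(327,193,340,200));ang("scene2",(209,140,219,149))
```

```text
top0 -164.9541192846687 c [ 0.52553336 -0.1922412 ] [0.00157168 0.00573667] 29
[[0.  0.6 0.  0.  0.  0. ]
 [0.6 1.6 0.6 0.  0.  0. ]
 [0.6 1.6 0.6 0.  0.  0. ]
 [0.6 1.6 1.6 0.  0.  0. ]
 [0.  1.6 1.6 0.6 0.  0. ]
 [0.  1.1 1.6 0.1 0.  0. ]
 [0.  0.6 1.6 1.6 0.  0. ]
 [0.  0.  0.6 1.6 0.1 0. ]
 [0.  0.1 0.6 1.6 0.1 0. ]
 [0.  0.  0.1 0.1 0.1 0. ]
 [0.  0.  0.  0.  0.  0. ]
 [0.  0.  0.  0.  0.  0. ]]
top2 93.38914324716245 c [ 0.51598651 -0.21127379] [0.00171418 0.00576216] 29
[[0.  0.  0.  0.  0.  0.  0.  0.  0.  0.  0.  0.  0. ]
 [0.  0.  0.  0.  0.  0.  0.  0.  0.  0.  0.  0.  0. ]
 [0.  0.  0.  0.  0.  0.1 0.1 0.6 0.6 1.1 1.6 0.6 0.1]
 [0.  0.  0.  0.6 1.6 0.6 0.6 1.6 1.6 2.6 2.6 1.6 0. ]
 [0.  0.  0.  1.1 1.6 1.6 0.6 1.6 1.6 3.6 2.6 1.6 0.1]
 [0.  0.  0.  0.  0.  0.  0.  0.  0.1 0.1 0.  0.  0. ]
 [0.  0.  0.  0.  0.  0.  0.  0.  0.  0.  0.  0.  0. ]]
scene2 94.8351084205653 c [ 0.51602859 -0.22212534] [0.00389797 0.00758861] 39
[[16.1 15.1  0.1  0.   0.   0.   0.   0.   0.   0. ]
 [14.6 12.1  4.6  2.6  2.6  1.6  0.   0.1  0.   2.1]
 [12.6 10.6 13.6 17.1  6.6  0.   0.   0.   0.   0. ]
 [ 9.1  4.1  0.6  0.6  0.   0.   0.   0.   0.   0. ]
 [ 2.6  0.   0.   0.6  0.6  0.6  0.   0.   0.   0. ]
 [ 0.   0.   0.   0.6  0.6  1.6  0.6  0.1  0.   0. ]
 [ 0.   0.   0.   0.   0.6  2.1  1.6  1.6  0.   0. ]
 [ 0.   0.   0.   0.   0.1  0.6  1.6  0.6  0.6  0. ]
 [ 0.   0.   0.   0.   0.   0.   0.6  0.   0.   0. ]]
```

Run:
```python
from h import *
from scipy.optimize import least_squares
from scipy.ndimage import map_coordinates
for n,c0,b in(("top0",(310+265/14,180+250/14),(325,188,331,200)),("top2",(310+268/14,175+310/14),(327,193,340,200))):
    d=load(n);g=cv2.cvtColor(d["color"],cv2.COLOR_BGR2GRAY).astype(float);pts=[]
    for a in np.radians(np.arange(10,190,4)):
        t=np.arange(7,14,.1);l=map_coordinates(g,[c0[1]+t*np.sin(a),c0[0]+t*np.cos(a)],order=1);k=np.nonzero(l<225)[0]
        if len(k): pts.append((c0[0]+t[k[0]]*np.cos(a),c0[1]+t[k[0]]*np.sin(a)))
    pts=np.array(pts);p=plane(d,pts[:,0],pts[:,1],.084)[:,:2]
    f=least_squares(lambda x:np.hypot(*(p-x[:2]).T)-x[2],[.512,-.196,.024],loss="soft_l1",f_scale=.0005);C=f.x
    u0,v0,u1,v1=b;c=d["color"][v0:v1,u0:u1].astype(float);y=np.clip((c[...,1]+c[...,2])/2-c[...,0]-.4,0,None);v,u=np.nonzero(y>0);q=np.average(plane(d,u+u0,v+v0,.084)[:,:2],0,y[v,u])-C[:2]
    print(n,C,len(p),"strip dir",np.degrees(np.arctan2(q[1],q[0])))
```

```text
top0 [ 0.51411442 -0.19516127  0.02614644] 45 strip dir 14.344342776648771
top2 [ 0.51669064 -0.19681876  0.02604684] 45 strip dir -92.78875683796585
```

Run:
```python
from h import *
from rig import eyes
for n in("top","scene"):
    L=[eyes.get_image(n) for _ in range(6)];c=np.mean([l["color"].astype(float) for l in L],0);print(n,np.std([l["color"].astype(float) for l in L],0).mean())
    d=L[0];d["avg"]=c;pickle.dump(d,open(f"pics/{n}avg.pkl","wb"))
    y=(c[...,1]+c[...,2])/2-c[...,0]
    b=(322,184,344,206) if n=="top" else (205,139,230,158)
    u0,v0,u1,v1=b;print(y[v0:v1,u0:u1].round(1).tolist() if 0 else "")
    img=np.clip(y[v0:v1,u0:u1]*40,0,255).astype(np.uint8);cv2.imwrite(f"pics/{n}y.png",cv2.resize(img,None,fx=24,fy=24,interpolation=cv2.INTER_NEAREST))
for n in("top0","scene0"):
    d=load(n);c=d["color"].astype(float);y=(c[...,1]+c[...,2])/2-c[...,0]
    b=(322-8,184-4,344-8,206-4) if n=="top0" else (203,139,228,158);u0,v0,u1,v1=b
    img=np.clip(y[v0:v1,u0:u1]*40,0,255).astype(np.uint8);cv2.imwrite(f"pics/{n}y.png",cv2.resize(img,None,fx=24,fy=24,interpolation=cv2.INTER_NEAREST))
```

```text
top 2.2202946914134016

scene 1.0356846494472585
```

View pics/topy.png

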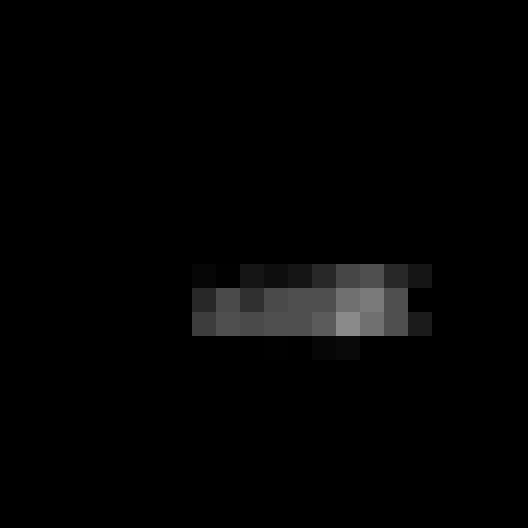

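View pics/sceney.png

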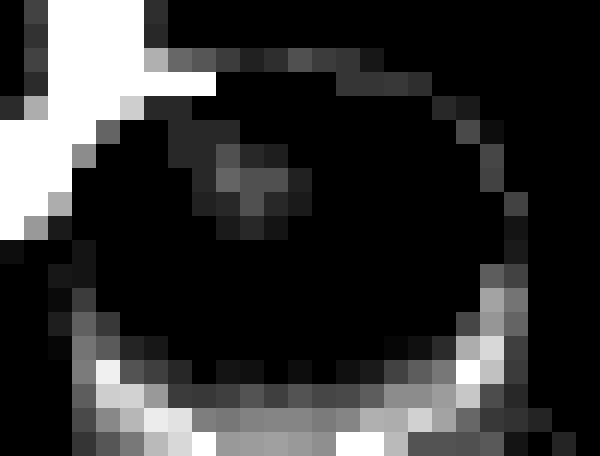

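View pics/top0y.png

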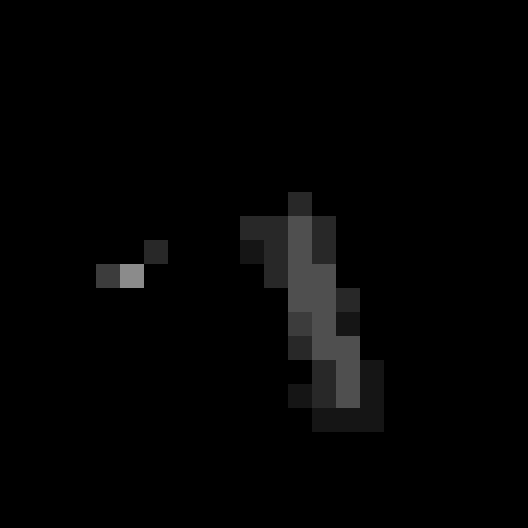

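View pics/scene0y.png

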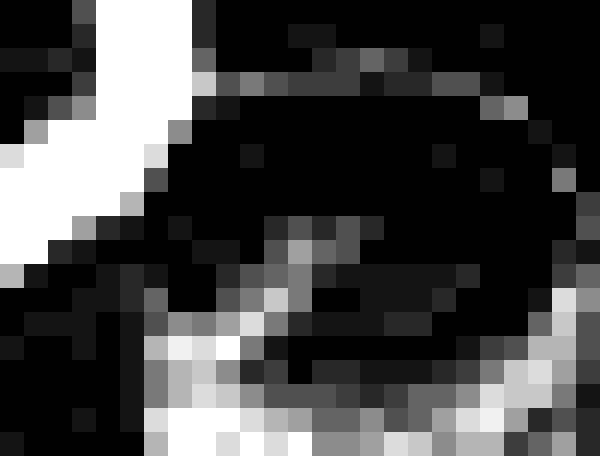

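Run:
```python
from h import *
def go(n,b,thr,avg=True,cap=4):
    d=load(n);c=d["avg"] if avg else d["color"].astype(float);u0,v0,u1,v1=b;y=((c[...,1]+c[...,2])/2-c[...,0])[v0:v1,u0:u1]
    v,u=np.nonzero(y>thr);w=np.minimum(y[v,u],cap);p=plane(d,u+u0,v+v0,.084)[:,:2]
    for W in(w,np.ones_like(w)):
        C=np.cov(p.T,aweights=W);e,V=np.linalg.eigh(C);t=V[:,1];print(n,np.degrees(np.arctan2(t[1],t[0])),np.average(p,0,W),e**.5,len(w))
go("topavg",(329,194,341,200),.5);go("topavg",(329,194,341,200),1)
go("sceneavg",(211,144,219,149),.5);go("sceneavg",(213,144,219,149),.3)
go("top0",(323,187,331,199),.9,False)
go("scene0",(203+9,139+8,203+17,139+14),1.5,False)
# lid outline fit in scene via ellipse: bright top boundary
```

```text
topavg 93.72106326189427 [ 0.51598853 -0.21097475] [0.00164732 0.00591133] 23
topavg 93.40733842433879 [ 0.51616808 -0.21055797] [0.00174038 0.00644574] 23
topavg 94.14496167487908 [ 0.51583817 -0.21089661] [0.001539   0.00564867] 19
topavg 94.61143481583994 [ 0.51591378 -0.21013327] [0.00155202 0.00589737] 19
sceneavg 92.22166679805069 [ 0.51586533 -0.20348492] [0.0029215  0.00489811] 20
sceneavg 91.73029071959022 [ 0.51594812 -0.20345006] [0.00331737 0.00533254] 20
sceneavg 82.56296867133258 [ 0.51564626 -0.20257234] [0.00285649 0.00453719] 19
sceneavg 81.34587162987229 [ 0.51570847 -0.20211391] [0.00322488 0.00504825] 19
top0 -163.63235059991132 [ 0.52612855 -0.1919084 ] [0.00171898 0.00578112] 23
top0 -164.4820681868775 [ 0.52661132 -0.19161254] [0.00194663 0.00598458] 23
scene0 -157.49352460666884 [ 0.52522819 -0.18954685] [0.00224053 0.00589801] 16
scene0 -159.03620034756167 [ 0.52449826 -0.19004403] [0.0024132  0.00598129] 16
```

Run:
```python
from h import *
d=load("top0");g=cv2.cvtColor(d["color"],cv2.COLOR_BGR2GRAY).astype(float)
# bright mask of gauge: print gray profile for some rows
u0=235
for v in (178,184,190,196,202,208,214,218,221,224,230,236,242,248,254,257): print(v,g[v,236:262].astype(int))
d=load("scene0")
crop(d,222,170,312,240,"pics/s_rest.png")
crop(d,295,225,375,295,"pics/s_fix.png")
```

```text
178 [224 230 251 255 255 255 255 255 246 170 188 209 213 222 223 221 203 141
  85  89  88  90  92  90  90  90]
184 [216 190 168 245 255 255 255 255 255 242 138 103 107 119 123 125 118 109
  86  77  89  91  91  88  90  90]
190 [226 225 225 234 253 255 255 255 255 254 240 148 125 125 126 124 125 123
 109  89  90  90  90  90  89  88]
196 [227 227 225 229 245 254 255 255 255 255 254 229 143 125 124 125 125 124
 130 114  88  87  91  90  90  88]
202 [224 227 226 227 230 252 255 255 255 255 255 252 200 133 124 125 124 124
 125 130 109  82  87  90  88  90]
208 [219 225 225 226 225 230 252 255 255 255 255 255 250 177 128 127 128 125
 127 127 129 103  79  88  89  89]
214 [174 222 227 226 227 224 225 252 255 255 255 255 255 249 163 127 126 127
 128 127 126 123  96  78  89  88]
218 [129 189 223 225 226 226 228 246 254 255 255 255 255 254 229 150 129 126
 124 125 127 127 110  90  90  89]
221 [104 178 223 226 225 220 226 243 250 253 254 253 252 246 235 212 166 133
 126 126 126 129 151 138  99  91]
224 [ 98 148 205 225 225 225 222 224 227 239 249 252 250 227 174 132 127 127
 127 124 126 130 126 103  69  76]
230 [ 90 106 180 224 224 225 225 225 222 221 238 252 253 250 226 210 219 187
 134 127 129 135 185 212 163  93]
236 [ 90  88 104 176 222 225 226 225 225 225 223 240 253 253 247 221 211 220
 187 135 131 135 179 217 209 151]
242 [ 90  91  94 116 187 226 226 225 225 224 206 190 237 253 252 241 196 181
 209 182 127 128 129 128 126 112]
248 [ 88  88  88  94 126 191 223 226 227 225 226 224 232 246 253 249 221 181
 191 178 134 127 129 133 180 217]
254 [ 90  88  90  89  94 122 143 136 125 119 110  98 103 128 219 249 243 192
 109  90  89  77  58  52  54  56]
257 [ 89  89  90  89  89  90  88  91  91  89  90  89  90  90  98 115 118 100
  91  89  92  89  85  72  56  57]
pics/s_rest.png scale 8.571428571428571
pics/s_fix.png scale 8.571428571428571
```

View pics/s_rest.png

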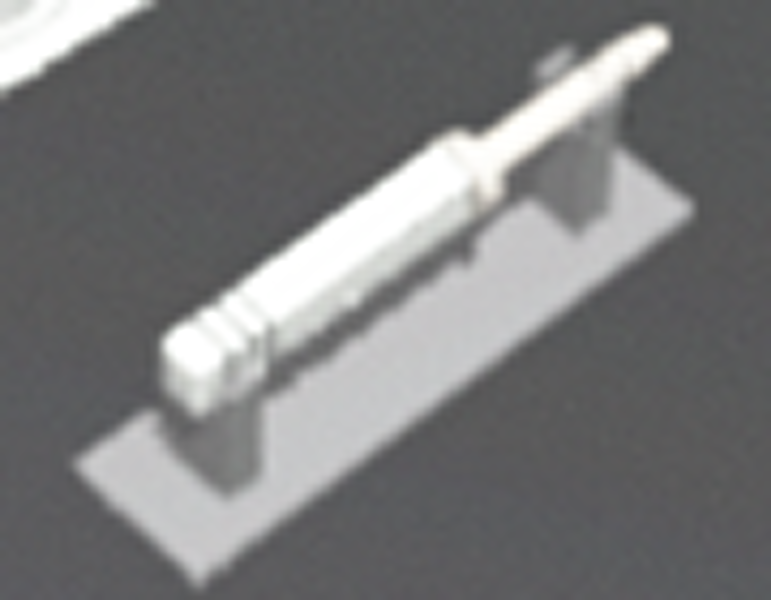

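View pics/s_fix.png

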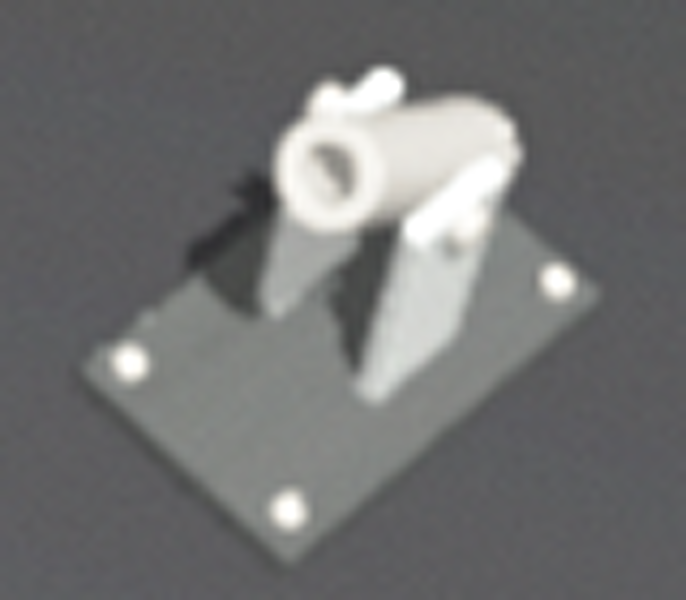

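Run:
```python
from h import *
d=load("top0");g=cv2.cvtColor(d["color"],cv2.COLOR_BGR2GRAY).astype(float)
print("tip",g[252:260,250:254].astype(int).T);print("hend",g[170:182,240:244].astype(int).T)
print("collar",[ (v,g[v,240:254].astype(int)) for v in range(216,226)])
h=plane(d,[242.9,244.3,246.0],[190,202,214],.071);r=plane(d,[247.8,248.7,250.0,251.4],[230,236,248,254],.062)
print(h,r);p=np.vstack([h,r])[:,:2];c=p.mean(0);t=np.linalg.svd(p-c)[2][0];t*=np.sign(t[0]);n=np.array([-t[1],t[0]]);print("yaw",np.degrees(np.arctan2(t[1],t[0])),(p-c)@n,c)
# rest base left long edge
def cross(line,a,thr):
    for i in range(len(line)-1):
        if line[i]<thr<=line[i+1]: return a+i+(thr-line[i])/(line[i+1]-line[i])
l=np.array([(cross(g[v,222:250],222,158),v) for v in range(180,250,2)]);q=plane(d,l[:,0],l[:,1],.008)[:,:2];k=q.mean(0);t2=np.linalg.svd(q-k)[2][0];t2*=np.sign(t2[0]);print("restyaw",np.degrees(np.arctan2(t2[1],t2[0])),"mid axis offset check: dist of gauge axis pt",(c-k)@np.array([t2[1],-t2[0]]))
for v in(255.5,256,256.5,257): print(v,plane(d,252,v,.06))
for v in(172,173,174,175,176): print(v,plane(d,241,v,.071))
for v in(221,222,223): print(v,plane(d,247,v,.068))
```

```text
tip [[247 233 219 210 150  98  89  86]
 [250 249 249 247 224 115  91  89]
 [243 243 243 242 226 118  90  90]
 [216 195 192 188 161 100  87  88]]
hend [[ 88  95 150 222 238 255 255 255 255 240 253 255]
 [ 90 102 167 220 230 255 255 255 255 232 254 255]
 [ 90 113 201 221 229 255 255 255 255 227 255 255]
 [ 90 119 217 224 232 254 255 255 255 225 255 255]]
collar [(216, array([226, 225, 230, 253, 255, 255, 255, 255, 255, 252, 192, 134, 127,
       127])), (217, array([224, 225, 230, 252, 255, 255, 255, 255, 255, 253, 210, 136, 128,
       127])), (218, array([226, 226, 228, 246, 254, 255, 255, 255, 255, 254, 229, 150, 129,
       126])), (219, array([224, 224, 227, 240, 254, 255, 255, 253, 247, 240, 218, 180, 148,
       127])), (220, array([227, 223, 221, 231, 245, 252, 254, 253, 251, 246, 234, 210, 166,
       129])), (221, array([225, 220, 226, 243, 250, 253, 254, 253, 252, 246, 235, 212, 166,
       133])), (222, array([226, 226, 233, 245, 251, 253, 253, 252, 249, 241, 224, 193, 156,
       131])), (223, array([225, 227, 238, 243, 238, 232, 227, 222, 210, 186, 161, 140, 129,
       1
[... 487 characters left out ...]
88 [-0.00015713  0.00010737 -0.00034066  0.00048594  0.00014239  0.00064222
 -0.00088014] [ 0.44972091 -0.0043025 ]
restyaw 7.9117034167940465 mid axis offset check: dist of gauge axis pt 0.02744080067884385
255.5 [ 0.37697261 -0.0155498   0.06      ]
256 [ 0.37579668 -0.01555204  0.06      ]
256.5 [ 0.37462113 -0.01555428  0.06      ]
257 [ 0.37344595 -0.01555652  0.06      ]
172 [0.57690026 0.01116816 0.071     ]
173 [0.57444709 0.01115472 0.071     ]
174 [0.57199553 0.01114128 0.071     ]
175 [0.56954559 0.01112785 0.071     ]
176 [0.56709726 0.01111443 0.071     ]
221 [ 0.45869414 -0.00365777  0.068     ]
222 [ 0.45631087 -0.00366619  0.068     ]
223 [ 0.45392915 -0.0036746   0.068     ]
```

Run:
```python
from h import *
p,M=st()
rel(p,M,[.502,.0028,.17],down(-82.3))
```

```text
t 6.0 p [ 0.5156 -0.3215  0.1847] q [-0.672  0.351  1.512  0.     1.275  1.767] F [ 0.5 -0.2  0.2] w 0.0851 x [ 0.003 -0.002 -1.   ] z [-0.763 -0.646 -0.001] zyaw -139.7
row [  1.4  -25.63 -19.92] [-57.43   0.06  -0.22] n 5.4
```

```bash
python3 -m crank '[[0.3,-4.7,-3.6,-10,0,0,8.5],[0.6,-9.4,-7.3,-20,0,0,8.5],[0.9,-14.1,-10.9,-30,0,0,8.5],[1.2,-18.8,-14.6,-40,0,0,8.5],[1.4,-23.5,-18.2,-50,0,0,8.5]]' 40
python3 - <<'E'
from h import *
p,M=st()
rel(p,M,[.502,.0028,.12],down(-82.3))
E
```

```text
clock: 6.62
position: [0.5026, -0.0231, 0.1701]
ee_rot: [0.504, 0.498, 0.501, -0.497]
contact_force: [1.1, -0.2, 0.6]
width: 0.0849
t 6.62 p [ 0.5026 -0.0231  0.1701] q [-1.830e-01  2.100e-01  1.756e+00 -1.000e-03  1.171e+00  1.379e+00] F [ 1.1 -0.2  0.6] w 0.0849 x [ 0.004 -0.002 -1.   ] z [ 0.009 -1.     0.002] zyaw -89.5
row [ 5.   -0.05 -2.6 ] [-7.16  0.13 -0.21] n 0.9
```

```bash
python3 -m crank '[[2.5,0,-2.6,-7.2,0,-0.2,7],[5,0,-2.6,-7.2,0,-0.2,6],[5,0,-2.6,-7.2,0,-0.2,5],[5,0,-2.6,-7.2,0,-0.2,5]]' 40
python3 - <<'E'
from h import *
p,M=st()
rel(p,M,[.502,.0028,.041],down(-82.3))
d=grab("top","top4");crop(d,190,150,310,240,"pics/t4.png")
d=grab("scene","scene4");crop(d,202,130,322,230,"pics/s4.png")
E
```

```text
clock: 7.12
position: [0.5035, 0.0005, 0.1206]
ee_rot: [0.532, 0.466, 0.53, -0.467]
contact_force: [-1.1, -0.2, 0.3]
width: 0.0499
t 7.12 p [5.035e-01 5.000e-04 1.206e-01] q [-0.135  0.26   1.827 -0.003  1.054  1.308] F [-1.1 -0.2  0.3] w 0.0499 x [ 0.001 -0.003 -1.   ] z [ 0.129 -0.992  0.003] zyaw -82.6
row [ 7.96 -0.12 -0.27] [-0.3   0.15 -0.02] n 1.3
pics/t4.png scale 6.666666666666667
pics/s4.png scale 6.0
```

View pics/s4.png

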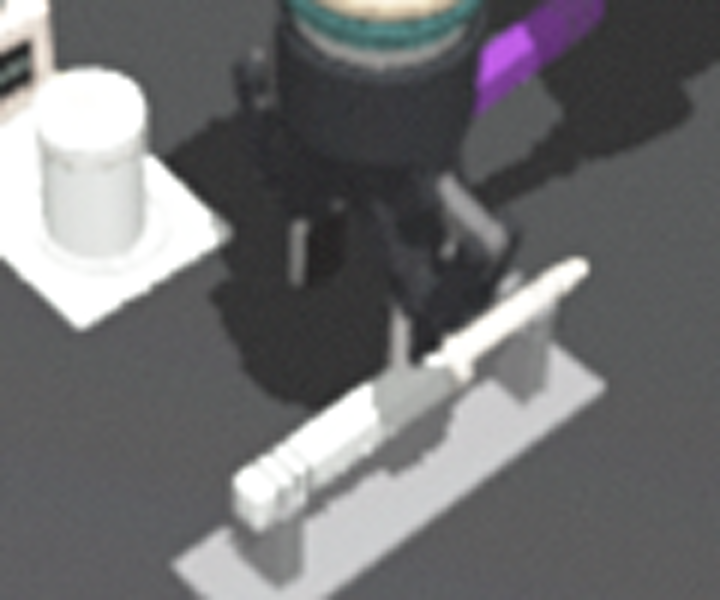

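The fingers straddle the handle on either side. I'll descend and close.

```bash
python3 -m crank '[[3,0,-0.1,0,0,0,5],[6,0,-0.2,0,0,0,5],[7.9,0,-0.2,0,0,0,5],[7.9,0,-0.2,0,0,0,5]]' 30
python3 - <<'E'
from h import *
p,M=st()
E
python3 -m crank '[[0,0,0,0,0,0,3],[0,0,0,0,0,0,2],[0,0,0,0,0,0,1],[0,0,0,0,0,0,1],[0,0,0,0,0,0,1]]' 60
python3 - <<'E'
from h import *
p,M=st()
E
```

```text
clock: 7.72
position: [0.502, 0.0022, 0.0404]
ee_rot: [0.531, 0.466, 0.531, -0.468]
contact_force: [0.6, 0.2, 0.1]
width: 0.0501
t 7.72 p [0.502  0.0022 0.0404] q [-0.132  0.357  1.93  -0.003  0.857  1.312] F [0.6 0.2 0.1] w 0.0501 x [-0.002 -0.002 -1.   ] z [ 0.128 -0.992  0.002] zyaw -82.6
clock: 8.35
position: [0.5034, 0.0024, 0.0421]
ee_rot: [0.532, 0.466, 0.53, -0.467]
contact_force: [-1.1, -0.2, 5.9]
width: 0.0145
t 8.35 p [0.5034 0.0024 0.0421] q [-0.132  0.354  1.928 -0.003  0.857  1.312] F [-1.1 -0.2  5.9] w 0.0145 x [ 0.002 -0.003 -1.   ] z [ 0.129 -0.992  0.003] zyaw -82.6
```

```bash
python3 -m crank '[[-3,0,0,0,0,0,1],[-6,0,0,0,0,0,1],[-10,0,0,0,0,0,1],[-14,0,0,0,0,0,1],[-14,0,0,0,0,0,1]]' 60
python3 - <<'E'
from h import *
p,M=st()
d=grab("top","top5");crop(d,190,150,310,270,"pics/t5.png")
e=grab("scene","scene5");crop(e,202,130,322,230,"pics/s5.png")
T=load("top0");S=load("scene0")
g=cv2.cvtColor(T["color"],cv2.COLOR_BGR2GRAY).astype(float)
sc=[]
for x,y in((101,215),(225,201),(119,447),(246,433)):
    u=125+(x+.5)/5.333-.5;v=165+(y+.5)/5.333-.5;u0,v0=int(round(u))-4,int(round(v))-4
    w=np.clip(g[v0:v0+9,u0:u0+9]-170,0,None);vv,uu=np.mgrid[v0:v0+9,u0:u0+9]
    w*= (np.hypot(uu-u,vv-v)<3.2)
    U,V=(w*uu).sum()/w.sum(),(w*vv).sum()/w.sum();q=plane(T,U,V,.014);sc.append(q);print((u,v),(U,V),q)
sc=np.array(sc)
for a,b in((2,0),(3,1)):
    t=sc[a]-sc[b];t=-t;print("yaw x",np.degrees(np.arctan2(t[1],t[0])),np.linalg.norm(t[:2]))
for a,b in((0,1),(2,3)):
    t=sc[a]-sc[b];print("yaw y-90",np.degrees(np.arctan2(t[1],t[0]))-90,np.linalg.norm(t[:2]))
print("centre",sc.mean(0))
print("mouth top",plane(T,143.3,210.9,.12),"scene",plane(S,333.4,245.1,.12))
crop(T,132,198,162,250,"pics/t_m.png");crop(S,322,232,362,262,"pics/s_m.png")
E
```

```text
clock: 8.98
position: [0.5047, 0.0027, 0.1839]
ee_rot: [0.534, 0.467, 0.529, -0.466]
contact_force: [-0.6, 0.4, -1.7]
width: 0.0152
t 8.97 p [0.5047 0.0027 0.1839] q [-0.131  0.2    1.733 -0.003  1.202  1.311] F [-0.6  0.4 -1.7] w 0.0152 x [ 0.007 -0.003 -1.   ] z [ 0.129 -0.992  0.004] zyaw -82.6
pics/t5.png scale 5.0
pics/s5.png scale 6.0
(143.53243952747047, 204.9087755484718) (np.float64(143.4569138276553), np.float64(205.6122244488978)) [0.50026438 0.26409356 0.014     ]
(166.78389274329646, 202.28361147571724) (np.float64(166.69148936170214), np.float64(202.4494680851064)) [0.50835247 0.20452972 0.014     ]
(146.9076504781549, 248.41149446840427) (np.float64(146.7190412782956), np.float64(248.44340878828228)) [0.39174533 0.25175002 0.014     ]
(170.72163885242827, 245.7863303956497) (np.float64(170.67296511627907), np.float64(245.91860465116278)) [0.39814333 0.19115115 0.014     ]
yaw x 6.489240666854758 0.10921880638334812
yaw x 6.921415419306742 0.11101819404362796
yaw y-90 7.732811855038221 0.060110464167137535
yaw y-90 6.026935119026348 0.06093567797932395
centre [0.44962638 0.22788111 0.014     ]
mouth top [0.47932062 0.22954777 0.12      ] scene [0.47804523 0.23326959 0.12      ]
pics/t_m.png scale 11.538461538461538
pics/s_m.png scale 20.0
```

View pics/t_m.png

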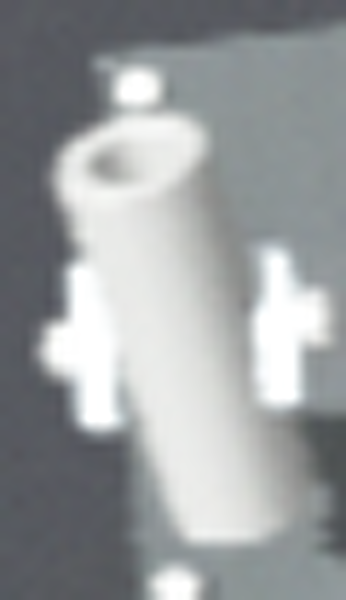

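View pics/s_m.png

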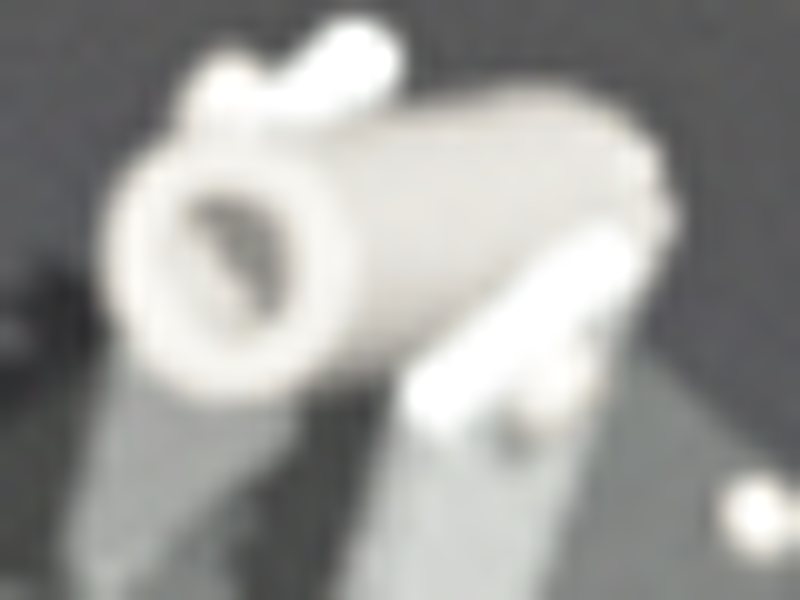

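View pics/s5.png

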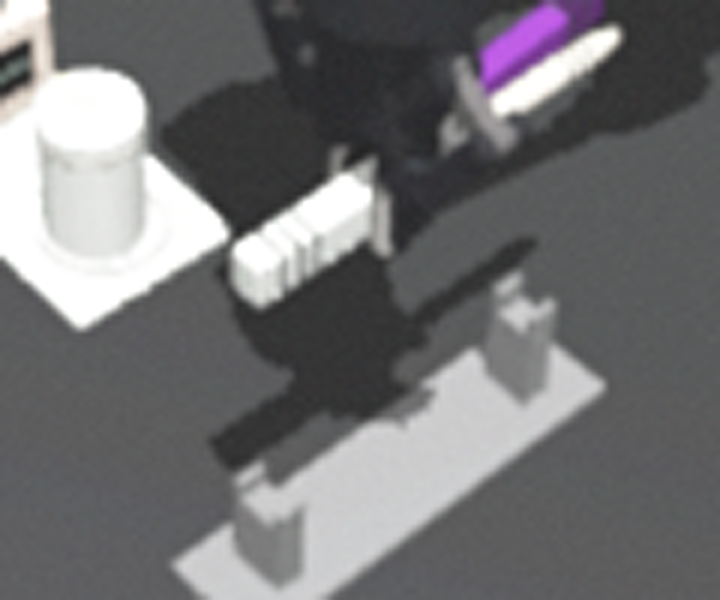

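View pics/t5.png

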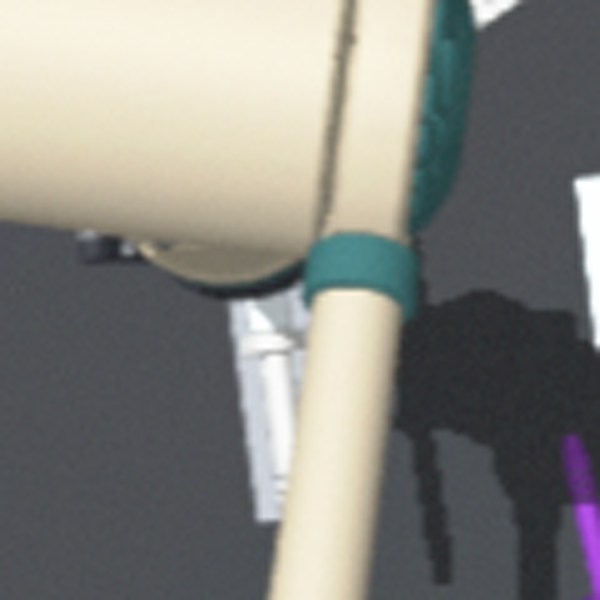

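Run:
```python
from h import *
from scipy.optimize import brentq
T=load("top0");S=load("scene0");g=cv2.cvtColor(T["color"],cv2.COLOR_BGR2GRAY).astype(float)
for v in(214,218,220,222,225,228,230,232,234,236,238,240,242): print(v,g[v,134:162].astype(int))
```

```text
214 [ 92  93 127 212 242 240 238 237 235 238 236 230 208 186 171 154 141 142
 146 146 147 146 146 146 147 146 144 145]
218 [ 88  91  90 106 183 230 233 233 233 230 226 222 212 201 187 172 153 142
 140 140 144 148 152 147 144 145 146 145]
220 [ 89  88  91 101 162 216 231 234 233 233 229 224 218 209 195 181 168 149
 141 149 190 246 244 174 150 150 149 150]
222 [ 91  91  92 141 246 254 245 234 233 232 232 227 223 215 206 191 174 157
 144 144 180 248 252 217 169 162 153 149]
225 [ 89  96 116 158 249 255 254 245 234 234 235 232 228 223 216 205 190 174
 159 167 248 255 255 255 254 249 199 152]
228 [ 98 167 243 253 254 255 255 253 231 232 235 235 231 228 224 215 204 190
 172 169 236 254 255 249 174 155 150 146]
230 [ 91 103 151 192 226 252 255 250 216 229 233 235 234 230 226 221 212 199
 183 179 238 254 255 250 171 147 149 149]
232 [ 91  89  89  98 174 250 255 248 180 200 230 234 236 232 229 225 219 209
 194 181 214 250 254 246 172 150 148 146]
234 [ 91  89  89  92 141 243 255 251 200 165 202 231 234 235 231 228 222 215
 202 185 171 155 143 125 101  89  93  89]
236 [ 90  91  91  90  88  90  93  95  99 134 185 222 233 236 234 231 226 221
 212 196 180 162 150 138 114  88  85  81]
238 [ 90  93  91  91  92  89  89  88  90 120 152 195 228 235 235 233 230 224
 218 206 190 174 161 145 124 100  83  82]
240 [ 90  87  89  89  89  88  92  88  92 119 144 165 210 232 234 235 232 227
 221 214 200 183 171 154 145 141 118  85]
242 [ 89  90  89  90  89  88  90  91  92 113 137 148 176 218 232 235 235 231
 226 220 208 195 178 159 148 143 119  88]
```

Run:
```python
from h import *
from scipy.optimize import brentq
T=load("top0");S=load("scene0")
L=np.array([(136.45,214),(137.7,218),(143.6,234),(144.05,236),(144.8,238),(145.5,240),(146.26,242)])
r,e=ray(T,L[:,0],L[:,1]);r/=np.linalg.norm(r,axis=1)[:,None]
n=np.linalg.svd(r)[2][2]; n*=np.sign(-n[1]) # toward -y (tube is to the right = -y)
s,c=np.sin(np.radians(40)),np.cos(np.radians(40))
f=lambda a:n@[c*np.cos(a),c*np.sin(a),s]
phi=brentq(f,-.6,.8);print("n",n,"phi",np.degrees(phi))
def mouth(yaw):
    pass
for name,d,u,v in(("top",T,143.0,211.4),("scene",S,333.0,245.0)):
    m=plane(d,u,v,.12);print(name,m,"dist from tangent plane",(m-e)@n)
r1,e1=ray(T,143.0,211.4);r2,e2=ray(S,333.0,245.0)
k=np.linalg.lstsq(np.stack([r1,-r2],1),e2-e1,rcond=None)[0];a=e1+r1*k[0];b=e2+r2*k[1];print("tri",a,b)
# scene: ring mask ellipse
```

```text
n [ 0.35107585 -0.89190414 -0.28504868] phi 7.035741696172781
top [0.47818622 0.23018928 0.12      ] dist from tangent plane 0.015304865879909972
scene [0.47860258 0.23257941 0.12      ] dist from tangent plane 0.01331927446623135
tri [0.4783435  0.23093983 0.11769565] [0.47743561 0.23169692 0.11788027]
```

Run:
```python
from h import *
d=load("scene5");e=load("top5")
crop(d,262,125,312,160,"pics/s5z.png");crop(e,225,200,265,260,"pics/t5z.png")
P=depthpts(d)
for u,v in((303,136),(300,138),(295,141),(290,144),(255,165),(248,170)): print((u,v),P[v,u])
```

```text
pics/s5z.png scale 16.0
pics/t5z.png scale 10.0
(303, 136) [ 0.37939472 -0.0104872   0.20192641]
(300, 138) [ 0.38877885 -0.01001939  0.20071094]
(295, 141) [ 0.40840006 -0.00493524  0.20553621]
(290, 144) [ 0.42438746 -0.0035206   0.20557178]
(255, 165) [0.533343   0.00884234 0.2097019 ]
(248, 170) [0.55434267 0.01173877 0.20856107]
```

View pics/s5z.png

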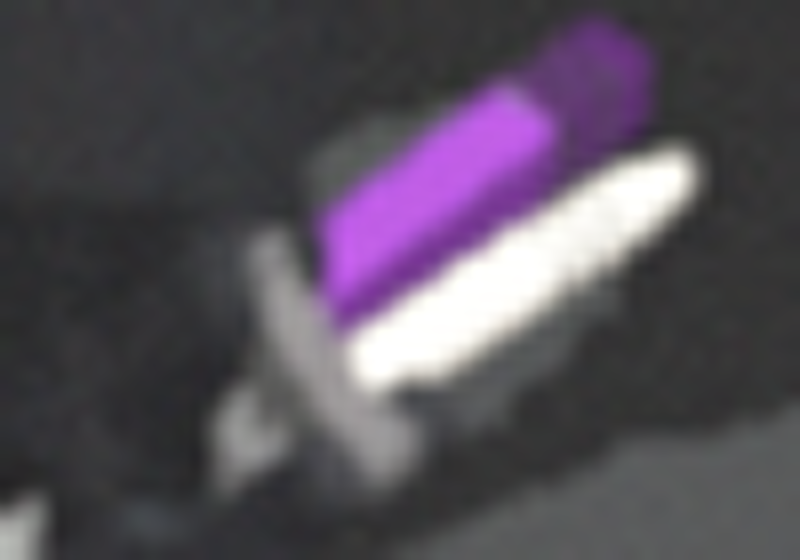

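View pics/t5z.png

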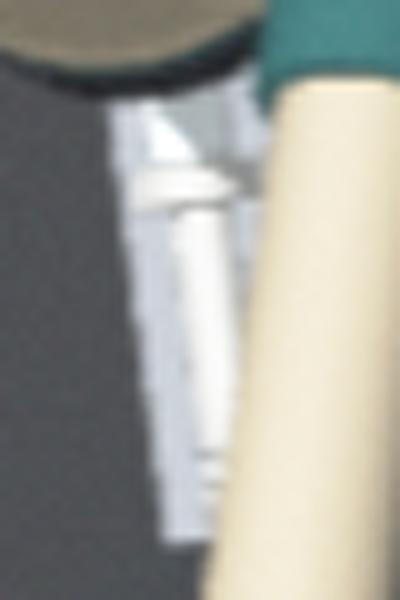

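```bash
cat >> h.py <<'E'
def Mt(yaw,el):
    a,b=np.radians(yaw),np.radians(el);t=np.array([np.cos(b)*np.cos(a),np.cos(b)*np.sin(a),np.sin(b)]);z=np.array([np.sin(a),-np.cos(a),0]);return np.stack([np.cross(t,z),t,z],1)
def tcp(o,yaw,el,g=.048,h=.018):
    M=Mt(yaw,el);return np.array(o)+g*M[:,1]+h*M[:,0],M
MOUTH=np.array([.4783,.2308,.12])
E
python3 - <<'E'
from h import *
d=load("scene5");e=load("top5")
tip=plane(d,305.3,135.1,.2);print("tip",tip)
col=plane(e,245,220.2,.195);print("collar face",col,plane(e,245,220.2,.205))
p,M=st()
ax=M[:,1];print("tool y",ax,"pos along (TCP-tip)",(p-tip)@ax,"lateral",(p-tip)@M[:,2],"gauge g from tip",(p-tip)@ax-.08, "col",(p-col)@ax)
t=Mt(7,40)[:,1];q,Mq=tcp(MOUTH+t*.13,7,40);print(q);rel(p,M,q,Mq)
E
```

```text
tip [ 0.37142308 -0.01131851  0.2       ]
collar face [ 0.4549873  -0.00468074  0.195     ] [ 0.45454525 -0.0051384   0.205     ]
t 9.07 p [0.5018 0.003  0.1803] q [-0.131  0.203  1.738 -0.003  1.202  1.311] F [-0.9  0.9 -2.9] w 0.015 x [-0.002 -0.002 -1.   ] z [ 0.129 -0.992  0.002] zyaw -82.6
tool y [ 0.99163515  0.1290602  -0.00178439] pos along (TCP-tip) 0.13120314740454259 lateral 0.00255411151718356 gauge g from tip 0.051203147404542584 col 0.04747233544284335
[0.62512347 0.24882766 0.22062739]
row [ -4.1   15.39 -22.77] [ 4.40e-01 -3.00e-02  4.01e+01] n 4.4
```

```bash
python3 -m crank '[[-1,3,-4.6,0,0,8,1],[-2,6,-9.2,0,0,16,1],[-3,9.2,-13.8,0,0,24,1],[-3.6,12.3,-18.4,0,0,32,1],[-4.1,15.4,-22.8,0.4,0,40,1]]' 60
python3 -m crank '[[0,0,0,0,0,0,1],[0,0,0,0,0,0,1]]' 60
python3 - <<'E'
from h import *
p,M=st()
t=Mt(7,40)[:,1];q,Mq=tcp(MOUTH+t*.13,7,40,h=.019);print(q);rel(p,M,q,Mq)
d=grab("scene","scene6");crop(d,280,180,400,280,"pics/s6.png")
d=grab("top","top6");crop(d,90,140,210,260,"pics/t6.png")
E
```

```text
clock: 9.7
position: [0.6212, 0.2402, 0.2174]
ee_rot: [0.656, 0.616, 0.343, -0.269]
contact_force: [1.7, -2.2, -2.5]
width: 0.0151
clock: 9.95
position: [0.6213, 0.2383, 0.2172]
ee_rot: [0.656, 0.615, 0.344, -0.271]
contact_force: [-0.5, -0.1, -1.4]
width: 0.0151
t 9.95 p [0.6213 0.2383 0.2172] q [ 0.339  0.166  1.904 -0.339  0.437  2.05 ] F [-0.5 -0.1 -1.4] w 0.0151 x [ 0.617  0.068 -0.784] z [ 0.119 -0.993  0.007] zyaw -83.2
[0.62576147 0.24890599 0.21986135]
row [ 0.14  0.61 -1.  ] [0.1  0.43 1.66] n 0.2
pics/s6.png scale 6.0
pics/t6.png scale 5.0
```

View pics/s6.png

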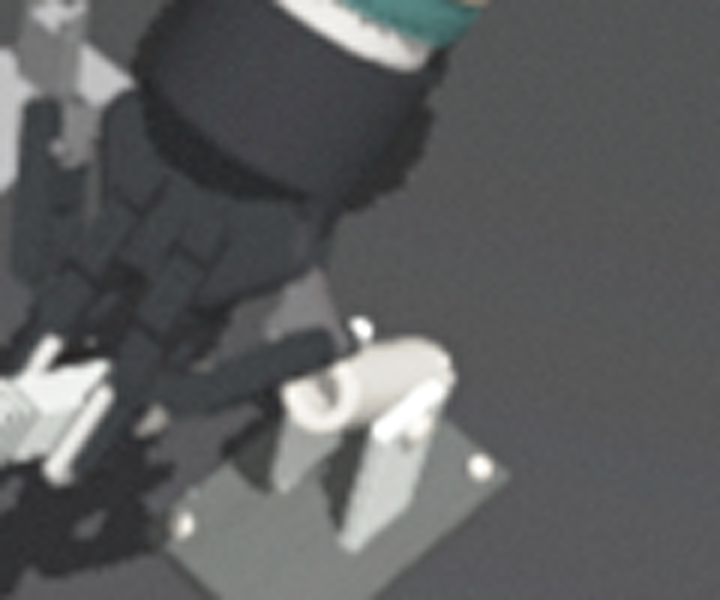

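View pics/t6.png

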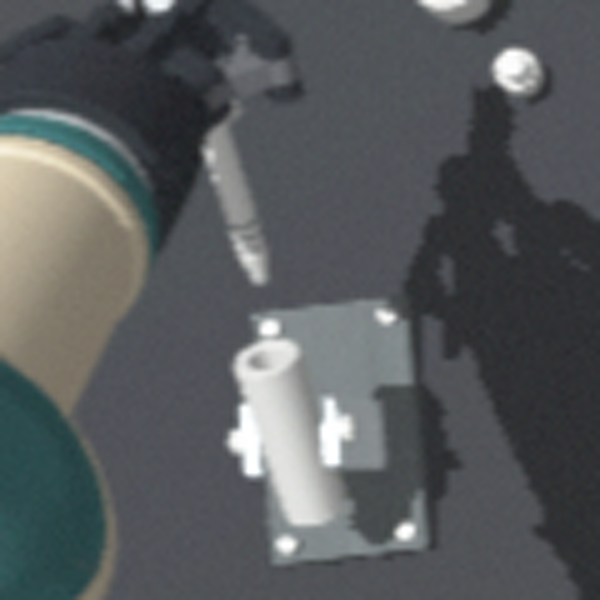

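```bash
python3 -m crank '[[0.1,0.6,-1,0,0.4,1.6,1],[0.1,0.6,-1,0,0.4,1.6,1],[0.1,0.6,-1,0,0.4,1.6,1]]' 60
python3 - <<'E'
from h import *
p,M=st()
t=Mt(7,40)[:,1];q,Mq=tcp(MOUTH+t*.13,7,40,h=.019);print(q);rel(p,M,q,Mq)
d=grab("top","top7");crop(d,120,155,170,215,"pics/t7.png")
tip=MOUTH+t*.05;print("expected tip px",proj(d,tip),"collar",proj(d,MOUTH+t*.13),"mouth",proj(d,MOUTH))
p,M=st()
E
```

```text
clock: 10.42
position: [0.627, 0.2483, 0.2229]
ee_rot: [0.658, 0.622, 0.336, -0.258]
contact_force: [0.1, -0.7, -2.5]
width: 0.0149
t 10.43 p [0.627  0.2483 0.2229] q [ 0.355  0.169  1.906 -0.389  0.406  2.11 ] F [ 0.1 -0.7 -2.5] w 0.0149 x [ 0.641  0.078 -0.764] z [ 0.121 -0.993  0.   ] zyaw -83.0
[0.62576147 0.24890599 0.21986135]
row [ 0.16 -0.29 -0.07] [-0.01  0.04 -0.22] n 0.1
pics/t7.png scale 10.0
expected tip px [136.54542382 193.02802897] collar [125.72123076 160.98194652] mouth [142.73400967 211.34994279]
t 10.47 p [0.627  0.2485 0.223 ] q [ 0.355  0.169  1.906 -0.389  0.405  2.111] F [-0.3 -0.8 -2.1] w 0.0152 x [ 0.641  0.078 -0.763] z [ 0.122 -0.993  0.   ] zyaw -83.0
```

View pics/t7.png

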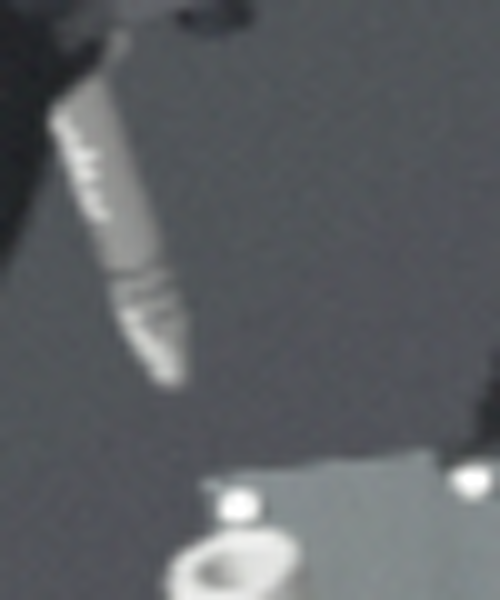

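The rod's tip is at top px (136.5,193.0), which matches the predicted (136.5,193.0). I'll insert in small steps and watch the force.

```bash
python3 -m crank '[[0,-2,0,0,0,0,1],[0,-4,0,0,0,0,1],[0,-5,0,0,0,0,1],[0,-6,0,0,0,0,1]]' 60
python3 - <<'E'
from h import *
p,M=st()
t=Mt(7,40)[:,1];q,Mq=tcp(MOUTH+t*.07,7,40,h=.019);rel(p,M,q,Mq)
d=grab("top","top8");crop(d,120,165,180,225,"pics/t8.png")
d=grab("scene","scene8");crop(d,300,210,380,280,"pics/s8.png")
E
```

```text
clock: 10.98
position: [0.5813, 0.2433, 0.1841]
ee_rot: [0.659, 0.622, 0.336, -0.258]
contact_force: [1.2, 0.3, -0.9]
width: 0.0149
t 10.97 p [0.5813 0.2433 0.1841] q [ 0.382  0.156  2.044 -0.588  0.304  2.338] F [ 1.2  0.3 -0.9] w 0.0149 x [ 0.642  0.079 -0.763] z [ 0.122 -0.993  0.   ] zyaw -83.0
row [ 0.14 -0.27 -0.02] [ 0.02 -0.   -0.27] n 0.0
pics/t8.png scale 10.0
pics/s8.png scale 8.571428571428571
```

View pics/t8.png

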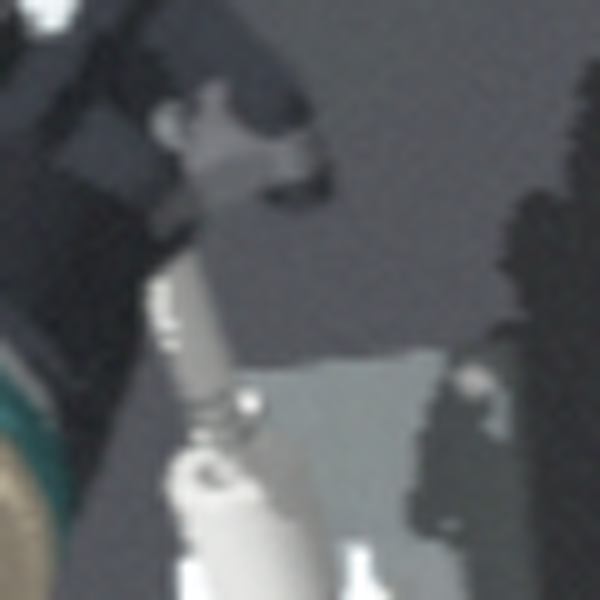

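View pics/s8.png

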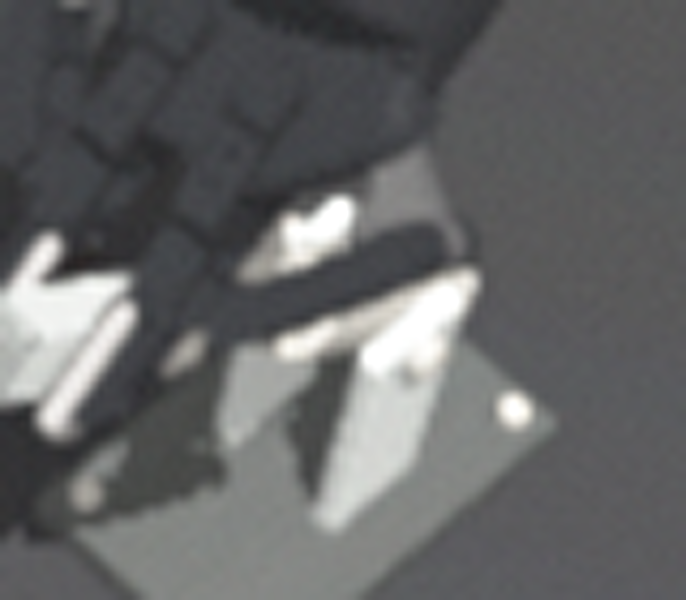

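```bash
python3 -m crank '[[0,-1,0,0,0,0,1],[0,-2,0,0,0,0,1],[0,-3,0,0,0,0,1],[0,-3,0,0,0,0,1]]' 60
python3 - <<'E'
from h import *
p,M=st()
t=Mt(7,40)[:,1];q,Mq=tcp(MOUTH+t*.04,7,40,h=.019);rel(p,M,q,Mq)
d=grab("top","top9");crop(d,120,165,180,225,"pics/t9.png")
E
```

```text
clock: 11.58
position: [0.5587, 0.2407, 0.1646]
ee_rot: [0.659, 0.622, 0.336, -0.258]
contact_force: [-0.4, 0.0, -1.7]
width: 0.0149
t 11.57 p [0.5587 0.2407 0.1646] q [ 0.398  0.155  2.111 -0.752  0.26   2.517] F [-0.4  0.  -1.7] w 0.0149 x [ 0.641  0.079 -0.763] z [ 0.123 -0.992  0.001] zyaw -82.9
row [ 0.11 -0.27 -0.  ] [ 0.07 -0.01 -0.23] n 0.0
pics/t9.png scale 10.0
```

View pics/t9.png

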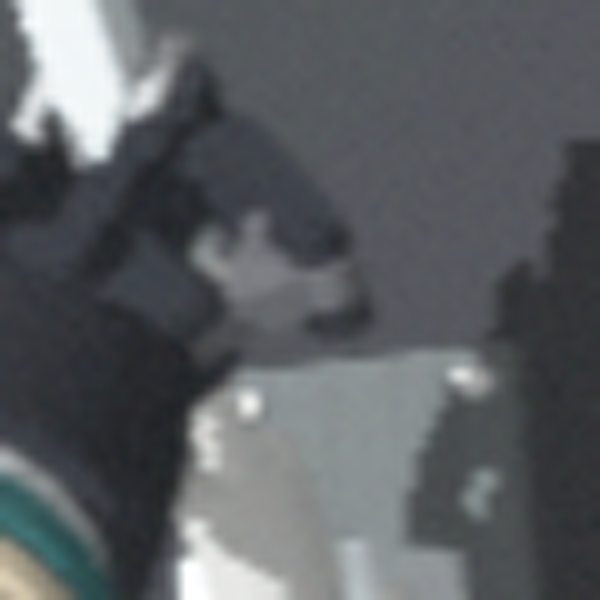

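The wrist is nearing its range: q6 is 2.52 and q5 is low. The roll about the rod axis is free, so I'll roll the tool about +5° around it and compensate at the TCP.

```bash
python3 -m crank '[[0,0,-0.08,0,2.5,0,1],[0,0,-0.17,0,5,0,1],[0,0,-0.17,0,5,0,1],[0,0,-0.17,0,5,0,1]]' 60
python3 - <<'E'
from h import *
p,M=st();print(M[:,1])
E
```

```text
clock: 12.12
position: [0.5596, 0.2424, 0.1656]
ee_rot: [0.643, 0.633, 0.364, -0.23]
contact_force: [-0.1, -0.8, -2.1]
width: 0.0149
t 12.12 p [0.5596 0.2424 0.1656] q [ 0.319  0.14   2.132 -0.248  0.166  1.965] F [-0.1 -0.8 -2.1] w 0.0149 x [ 0.63   0.165 -0.759] z [ 0.177 -0.982 -0.067] zyaw -79.8
[0.75649713 0.09266432 0.64739896]
```

```bash
python3 -m crank '[[0,-0.7,0.03,0,-1,0,1],[0,-1.4,0.07,0,-2,0,1],[0,-2,0.07,0,-2,0,1],[0,-2,0.07,0,-2,0,1]]' 60
python3 - <<'E'
from h import *
p,M=st();print(M[:,1],MOUTH+Mt(7,40)[:,1]*.02)
o=p-.048*M[:,1]-.019*M[:,0];print("gauge origin",o,"along",(o-MOUTH)@Mt(7,40)[:,1])
E
```

```text
clock: 12.62
position: [0.5436, 0.2403, 0.1518]
ee_rot: [0.65, 0.628, 0.354, -0.241]
contact_force: [0.7, -0.0, -1.5]
width: 0.015
t 12.62 p [0.5436 0.2403 0.1518] q [ 0.362  0.147  2.17  -0.681  0.162  2.427] F [ 0.7 -0.  -1.5] w 0.015 x [ 0.634  0.131 -0.762] z [ 0.157 -0.987 -0.039] zyaw -81.0
[0.75708635 0.09487452 0.64638927] [0.49350669 0.23266715 0.13285575]
gauge origin [0.49519814 0.23328652 0.13527602] along 0.022899609730050823
```

Joint margins are tight for the last 2 cm. The rod is already about 57 mm into the sloping bore, so I'll open the jaws slightly and let it slide down onto its collar between the fingers.

```bash
python3 -m crank '[[0,0,0,0,0,0,1.7],[0,0,0,0,0,0,2.0],[0,0,0,0,0,0,2.4],[0,0,0,0,0,0,2.4]]' 60
python3 - <<'E'
from h import *
p,M=st()
d=grab("scene","scene10");crop(d,290,190,370,270,"pics/s10.png")
d=grab("top","top10");crop(d,110,150,180,220,"pics/t10.png")
E
```

```text
clock: 13.12
position: [0.5438, 0.2401, 0.1521]
ee_rot: [0.65, 0.629, 0.353, -0.241]
contact_force: [0.8, 0.3, -0.1]
width: 0.024
t 13.12 p [0.5438 0.2401 0.1521] q [ 0.361  0.147  2.17  -0.681  0.162  2.427] F [ 0.8  0.3 -0.1] w 0.024 x [ 0.635  0.131 -0.762] z [ 0.156 -0.987 -0.04 ] zyaw -81.0
pics/s10.png scale 7.5
pics/t10.png scale 8.571428571428571
```

View pics/s10.png

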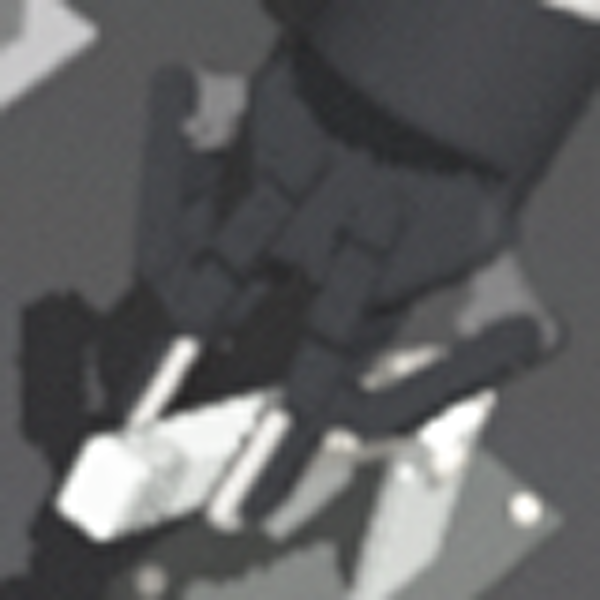

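View pics/t10.png

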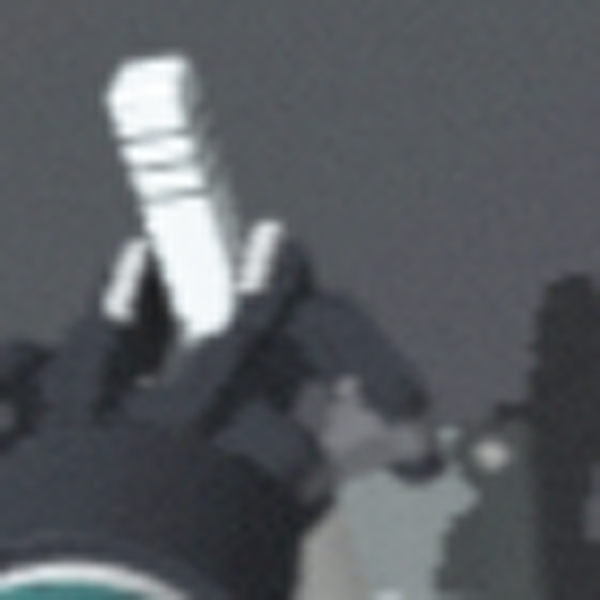

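Run:
```python
from h import *
d=load("top10");s=load("scene10");M=Mt(7,40)
for a in(0,.005,.01,.015,.02,.025):
    q=MOUTH+M[:,1]*(.118+a)-M[:,0]*.011
    print(a,"top end upper",proj(d,q).round(1),"scene end centre",proj(s,MOUTH+M[:,1]*(.118+a)).round(1))
f=lambda x,y,u0,v0,sc:(u0+(x+.5)/sc-.5,v0+(y+.5)/sc-.5)
print(f(148,95,110,150,8.571),f(148,60,110,150,8.571),f(100,485,290,190,7.5))
```

```text
0 top end upper [126.2 168.6] scene end centre [307.4 248.5]
0.005 top end upper [125.5 166.5] scene end centre [306.2 248.6]
0.01 top end upper [124.8 164.4] scene end centre [305.  248.8]
0.015 top end upper [124.  162.2] scene end centre [303.8 249. ]
0.02 top end upper [123.3 160.1] scene end centre [302.6 249.2]
0.025 top end upper [122.6 157.9] scene end centre [301.4 249.4]
(126.82586629331466, 160.64222377785555) (126.82586629331466, 156.55868626764672) (302.9, 254.23333333333335)
```

The handle end is at scene (303,254), so the rod has stayed about 2 cm out and drooped by roughly 4° instead of sliding in. I'll regrip farther back on the handle, straighten it and push it home. That ends at about the present arm pose, which is in range.

```bash
python3 -m crank '[[0.1,0.8,0,0,0,0,2.4],[0.2,1.6,0,0,0,0,2.4],[0.3,2.3,0,0,0,0,2.4],[0.3,2.3,0,0,0,0,2.4]]' 60
python3 -m crank '[[0,0,0,0,0,0,1],[0,0,0,0,0,0,1],[0,0,0,0,0,0,1],[0,0,0,0,0,0,1]]' 60
python3 - <<'E'
from h import *
p,M=st();print(M[:,1])
d=grab("scene","scene11");crop(d,290,190,370,270,"pics/s11.png")
d=grab("top","top11");crop(d,110,150,180,220,"pics/t11.png")
E
```

```text
clock: 13.72
position: [0.5635, 0.2428, 0.1649]
ee_rot: [0.65, 0.629, 0.353, -0.241]
contact_force: [-1.1, -0.4, 0.3]
width: 0.0239
clock: 14.22
position: [0.5626, 0.2425, 0.1641]
ee_rot: [0.65, 0.628, 0.353, -0.241]
contact_force: [0.7, -1.1, 0.7]
width: 0.015
t 14.22 p [0.5626 0.2425 0.1641] q [ 0.35   0.151  2.119 -0.503  0.197  2.239] F [ 0.7 -1.1  0.7] w 0.015 x [ 0.634  0.131 -0.762] z [ 0.156 -0.987 -0.039] zyaw -81.0
[0.75760881 0.09397595 0.6459082 ]
pics/s11.png scale 7.5
pics/t11.png scale 8.571428571428571
```

View pics/s11.png

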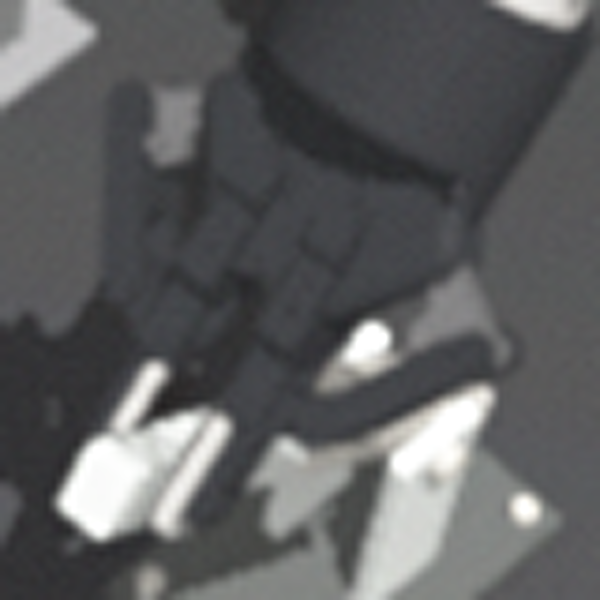

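View pics/t11.png

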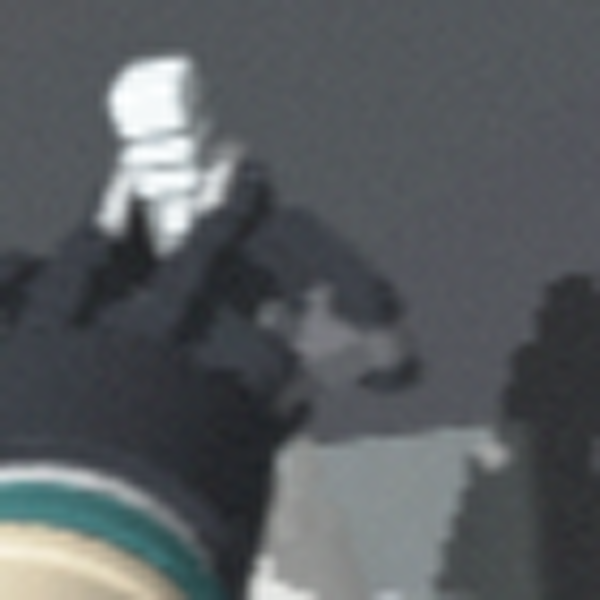

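```bash
python3 -m crank '[[-0.2,0,0,0,0,1,1],[-0.4,0,0,0,0,2,1],[-0.6,0,0,0,0,3,1],[-0.8,0,0,0,0,4,1],[-0.8,0,0,0,0,4,1]]' 60
python3 - <<'E'
from h import *
p,M=st();print(M[:,1])
d=grab("scene","scene12");crop(d,290,190,370,270,"pics/s12.png")
q=MOUTH+Mt(7,40)[:,1]*.14
print(proj(d,q),proj(d,q+.01*Mt(7,40)[:,0]))
E
```

```text
clock: 14.95
position: [0.5579, 0.2406, 0.1723]
ee_rot: [0.657, 0.64, 0.334, -0.219]
contact_force: [0.6, -0.1, -1.3]
width: 0.0148
t 14.95 p [0.5579 0.2406 0.1723] q [ 0.358  0.134  2.17  -0.964  0.133  2.704] F [ 0.6 -0.1 -1.3] w 0.0148 x [ 0.681  0.139 -0.719] z [ 0.158 -0.987 -0.041] zyaw -80.9
[0.71512722 0.08522893 0.69377884]
pics/s12.png scale 7.5
[302.14644475 249.30960405] [299.46478291 253.26298235]
```

View pics/s12.png

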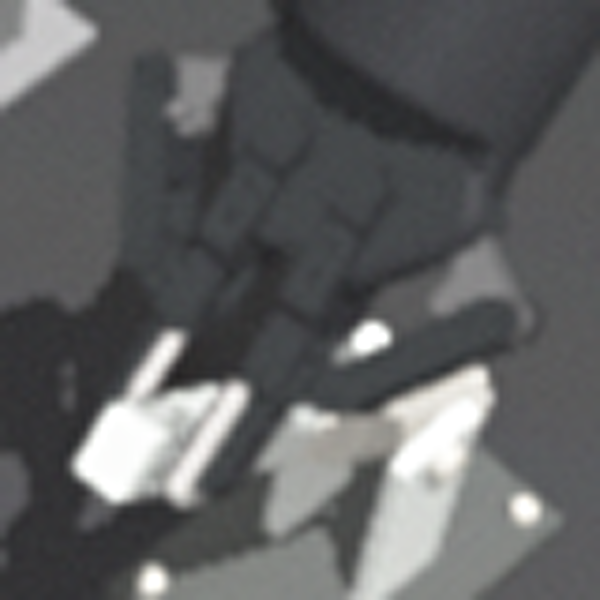

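q6 is right at its bound, so I'll back off at once with a slight pitch relax and roll. The handle end at scene (305.6,249.9) shows that the rod is already nearly home, with the collar about 4 mm from the mouth.

```bash
python3 -m crank '[[0.1,0,-0.02,0,0.6,-0.8,1],[0.2,0,-0.03,0,1,-1.5,1],[0.2,0,-0.03,0,1,-1.5,1]]' 60
python3 - <<'E'
from h import *
p,M=st();print(M[:,1])
E
```

```text
clock: 15.38
position: [0.5599, 0.241, 0.171]
ee_rot: [0.65, 0.638, 0.347, -0.223]
contact_force: [0.5, 0.9, -4.7]
width: 0.0149
t 15.38 p [0.5599 0.241  0.171 ] q [ 0.336  0.134  2.151 -0.567  0.136  2.294] F [ 0.5  0.9 -4.7] w 0.0149 x [ 0.659  0.153 -0.736] z [ 0.167 -0.984 -0.055] zyaw -80.4
[0.73294562 0.08671593 0.67473777]
```

```bash
python3 -m crank '[[-0.01,-0.25,0,0,0,0,1],[-0.02,-0.5,0,0,0,0,1],[-0.02,-0.5,0,0,0,0,1]]' 60
python3 - <<'E'
from h import *
p,M=st()
d=grab("scene","scene13");crop(d,290,190,370,270,"pics/s13.png")
d=grab("top","top13");crop(d,110,150,180,220,"pics/t13.png")
E
```

```text
clock: 15.75
position: [0.556, 0.241, 0.1684]
ee_rot: [0.651, 0.637, 0.347, -0.222]
contact_force: [2.9, 1.0, -3.5]
width: 0.0145
t 15.75 p [0.556  0.241  0.1684] q [ 0.339  0.134  2.163 -0.626  0.127  2.353] F [ 2.9  1.  -3.5] w 0.0145 x [ 0.66   0.154 -0.735] z [ 0.17  -0.984 -0.054] zyaw -80.2
pics/s13.png scale 7.5
pics/t13.png scale 8.571428571428571
```

View pics/s13.png

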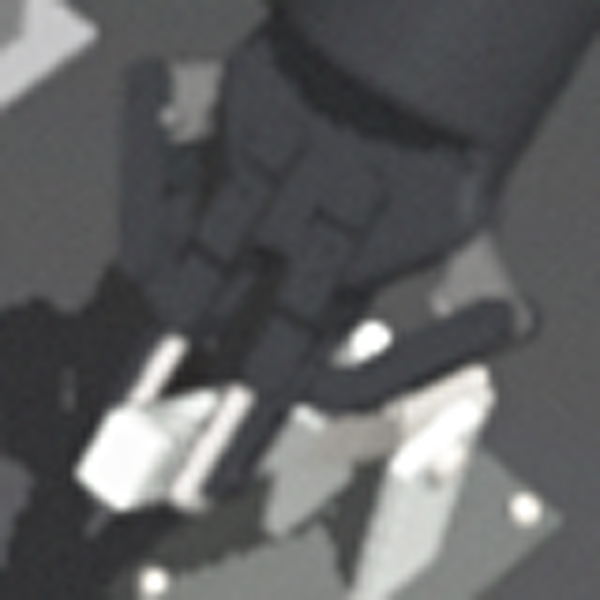

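View pics/t13.png

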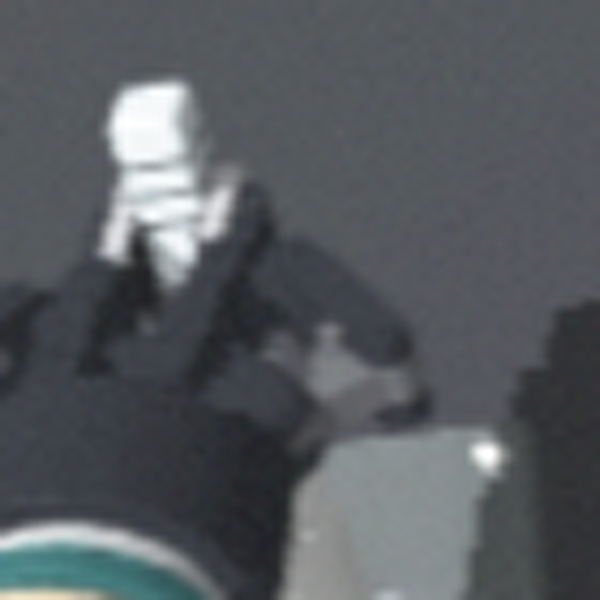

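Run:
```python
from h import *
d=load("top13");s=load("scene13");M=Mt(7,40)
f=lambda x,y,u0,v0,sc:np.round((u0+(x+.5)/sc-.5,v0+(y+.5)/sc-.5),1)
for a in(0,.005,.01,.02):
    c=MOUTH+M[:,1]*(.118+a)
    print(a,"top: face low edge",proj(d,c+M[:,0]*.011).round(1),"centre",proj(d,c).round(1),"scene centre",proj(s,c).round(1), "scene corners",[proj(s,c+i*M[:,0]*.011+j*M[:,2]*.008).round(1).tolist() for i,j in((-1,-1),(-1,1),(1,-1),(1,1))])
print("obs top low edge",f(150,84,110,150,8.571))
for p in((128,402),(185,418),(80,468),(118,505),(120,452)): print(p,f(*p,290,190,7.5))
# depth on end face
P=depthpts(s)
print(P[250,305:309],P[249,306])
```

```text
0 top: face low edge [128.6 163.5] centre [127.4 166. ] scene centre [307.4 248.5] scene corners [[313.3, 246.7], [307.5, 241.6], [307.4, 255.3], [301.7, 250.2]]
0.005 top: face low edge [127.9 161.4] centre [126.7 163.9] scene centre [306.2 248.6] scene corners [[312.1, 246.9], [306.3, 241.8], [306.2, 255.5], [300.5, 250.4]]
0.01 top: face low edge [127.2 159.4] centre [126.  161.8] scene centre [305.  248.8] scene corners [[310.9, 247.1], [305.1, 241.9], [305.0, 255.8], [299.2, 250.6]]
0.02 top: face low edge [125.8 155.1] centre [124.6 157.6] scene centre [302.6 249.2] scene corners [[308.6, 247.5], [302.7, 242.3], [302.6, 256.2], [296.8, 251.0]]
obs top low edge [127.1 159.4]
(128, 402) [306.6 243.2]
(185, 418) [314.2 245.3]
(80, 468) [300.2 252. ]
(118, 505) [305.3 256.9]
(120, 452) [305.6 249.8]
[[0.5765961  0.24408249 0.20063461]
 [0.57325444 0.24363501 0.19712403]
 [0.57336674 0.24633701 0.20072937]
 [0.5724276  0.24807108 0.20215658]] [0.57257356 0.24252282 0.19873693]
```

```bash
python3 -m crank '[[-0.01,-0.25,0.01,0,-0.4,0,1],[-0.02,-0.5,0.02,0,-0.8,0,1],[-0.02,-0.5,0.02,0,-0.8,0,1]]' 60
python3 - <<'E'
from h import *
p,M=st()
from rig import manip
F=manip.get_state()["contact_force"];print("F along t",F@Mt(7,40)[:,1])
d=grab("scene","scene14");crop(d,290,190,370,270,"pics/s14.png")
P=depthpts(d);print(P[248:251,306:309].mean((0,1)))
E
```

```text
clock: 16.23
position: [0.5523, 0.2404, 0.1651]
ee_rot: [0.654, 0.636, 0.343, -0.226]
contact_force: [3.2, 0.4, -4.2]
width: 0.0147
t 16.23 p [0.5523 0.2404 0.1651] q [ 0.355  0.136  2.17  -0.799  0.138  2.536] F [ 3.2  0.4 -4.2] w 0.0147 x [ 0.662  0.14  -0.736] z [ 0.161 -0.986 -0.043] zyaw -80.7
F along t -0.24879915040063375
pics/s14.png scale 7.5
[0.56973194 0.24254617 0.19628849]
```

View pics/s14.png

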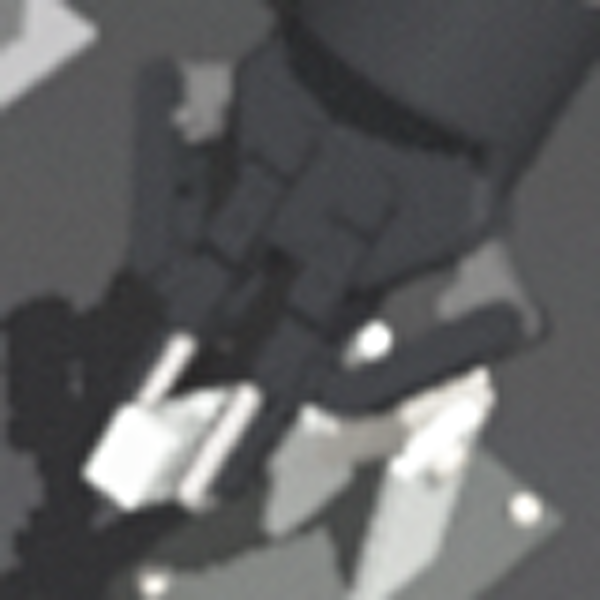

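```bash
python3 -m crank '[[0,-0.25,0,0,0.2,0,1],[-0.01,-0.4,-0.01,0,0.4,0,1],[-0.01,-0.4,-0.01,0,0.4,0,1]]' 60
python3 - <<'E'
from h import *
p,M=st()
from rig import manip
F=manip.get_state()["contact_force"];print("F along t",F@Mt(7,40)[:,1])
d=grab("scene","scene15");crop(d,290,190,370,270,"pics/s15.png")
P=depthpts(d);print(P[247:250,307:310].mean((0,1)))
E
```

```text
clock: 16.65
position: [0.5507, 0.2403, 0.164]
ee_rot: [0.652, 0.637, 0.344, -0.223]
contact_force: [5.4, 0.4, -0.9]
width: 0.0147
t 16.65 p [0.5507 0.2403 0.164 ] q [ 0.349  0.135  2.179 -0.81   0.121  2.544] F [ 5.4  0.4 -0.9] w 0.0147 x [ 0.664  0.148 -0.733] z [ 0.166 -0.985 -0.049] zyaw -80.5
F along t 3.5386540130504947
pics/s15.png scale 7.5
[0.56672742 0.24193741 0.19653524]
```

View pics/s15.png

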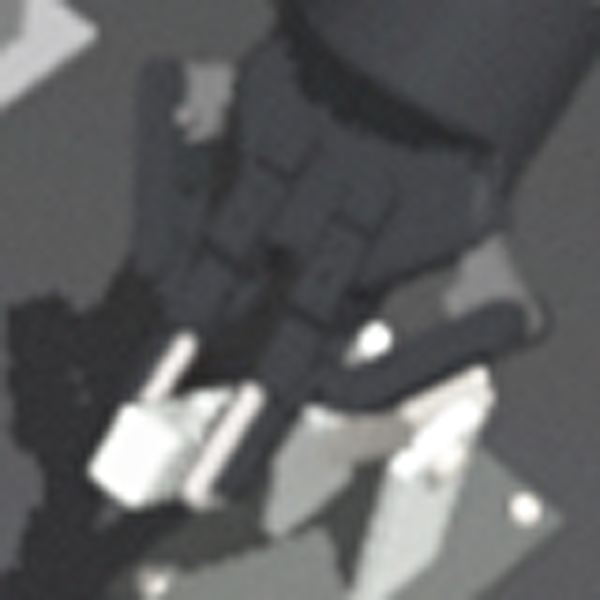

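The axial reaction has begun (3.5 N) and the tool moved only 2 of 4 mm, so the collar is touching. I'll press a little more to make sure.

```bash
python3 -m crank '[[0,-0.2,0.01,0,-0.5,0,1],[-0.01,-0.4,0.01,0,-0.5,0,1],[-0.01,-0.4,0.01,0,-0.5,0,1],[-0.01,-0.4,0.01,0,-0.5,0,1]]' 60
python3 - <<'E'
from h import *
p,M=st()
from rig import manip
F=manip.get_state()["contact_force"];print("F along t",F@Mt(7,40)[:,1])
d=grab("scene","scene16");crop(d,290,190,370,270,"pics/s16.png")
P=depthpts(d);print(P[247:250,307:310].mean((0,1)))
E
```

```text
clock: 17.2
position: [0.5504, 0.2405, 0.1643]
ee_rot: [0.655, 0.637, 0.34, -0.223]
contact_force: [9.6, -1.2, 3.6]
width: 0.0146
t 17.2 p [0.5504 0.2405 0.1643] q [ 0.359  0.136  2.181 -0.93   0.129  2.671] F [ 9.6 -1.2  3.6] w 0.0146 x [ 0.669  0.141 -0.73 ] z [ 0.161 -0.986 -0.043] zyaw -80.7
F along t 9.525329530421557
pics/s16.png scale 7.5
[0.5672852  0.24243755 0.19766622]
```

View pics/s16.png

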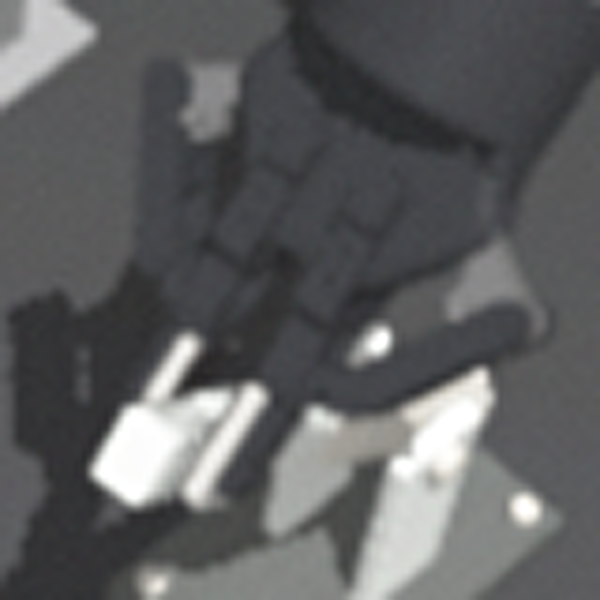

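Axial force rose to 9.5 N with no further motion, and the handle end lies within about 1 mm of the fully-in position. The collar is seated, so I'll draw the rod out.

```bash
python3 -m crank '[[0,0.5,0,0,0.2,0,1],[0.07,1.5,0,0,0.2,0,1],[0.15,3,0,0,0.2,0,1],[0.22,4.5,0,0,0.2,0,1],[0.3,6,0,0,0.2,0,1]]' 60
python3 - <<'E'
from h import *
p,M=st()
E
python3 -m crank '[[0.1,2,0,0,0,0,1],[0.2,4,0,0,0,0,1],[0.3,6,0,0,0,0,1],[0.3,6,0,0,0,0,1]]' 60
python3 - <<'E'
from h import *
p,M=st()
d=grab("top","top17");crop(d,90,120,190,220,"pics/t17.png")
d=grab("scene","scene17");crop(d,250,170,370,290,"pics/s17.png")
E
```

```text
clock: 17.88
position: [0.5907, 0.2445, 0.1962]
ee_rot: [0.653, 0.635, 0.345, -0.228]
contact_force: [0.3, 0.4, -5.4]
width: 0.015
t 17.88 p [0.5907 0.2445 0.1962] q [ 0.33   0.139  2.054 -0.366  0.227  2.083] F [ 0.3  0.4 -5.4] w 0.015 x [ 0.659  0.14  -0.739] z [ 0.16  -0.986 -0.044] zyaw -80.8
clock: 18.38
position: [0.6387, 0.2508, 0.2371]
ee_rot: [0.653, 0.636, 0.343, -0.226]
contact_force: [0.1, -0.8, -2.6]
width: 0.015
t 18.38 p [0.6387 0.2508 0.2371] q [ 0.308  0.155  1.912 -0.2    0.338  1.898] F [ 0.1 -0.8 -2.6] w 0.015 x [ 0.663  0.142 -0.735] z [ 0.161 -0.986 -0.045] zyaw -80.7
pics/t17.png scale 6.0
pics/s17.png scale 5.0
```

View pics/t17.png

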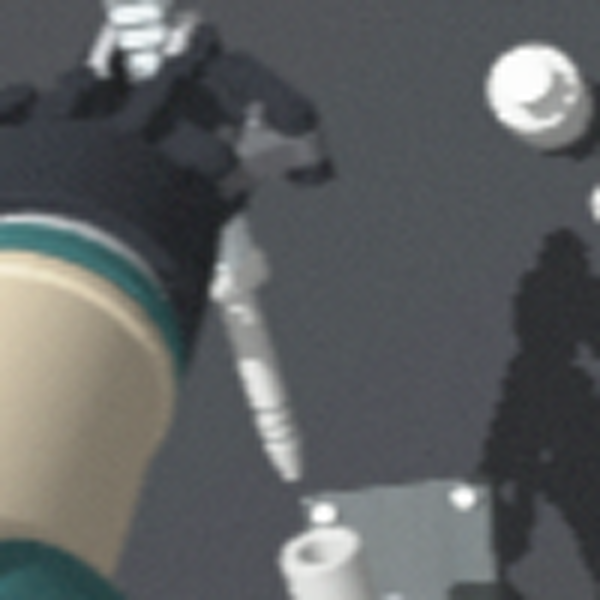

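View pics/s17.png

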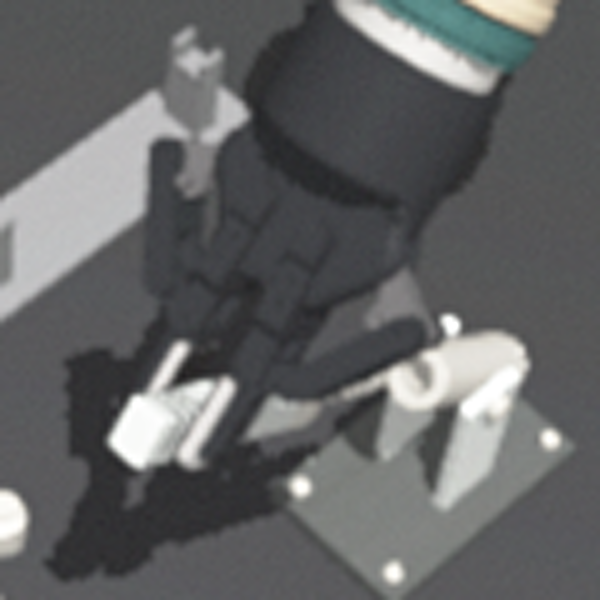

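The rod is fully out, with its tip at top px (138,199) clear of the mouth at (143,211). Next I'll work out the tip in the tool frame and check heights around the final pose.

Run:
```python
from h import *
x=np.array([.669,.141,-.73]);z=np.array([.161,-.986,-.043]);M0=tool(x,z);p0=np.array([.5504,.2405,.1643]);t=Mt(7,40)[:,1]
tipT=M0.T@(MOUTH-.08*t-p0);gT=M0.T@t;print("tip in tool",tipT,"g",gT)
p,M=st();tip=p+M@tipT;d=load("top17");s=load("scene17")
print("pred tip",tip,"px",proj(d,tip),"obs (138.2,198.7); collar px",proj(d,tip+.08*M@gT), "along",(tip-MOUTH)@t,"handle end scene",proj(s,tip+.198*M@gT))
# heights near
P=depthpts(load("top0"));X,Y,Z=P[...,0],P[...,1],P[...,2]
for xx in np.arange(.44,.80,.04):
    print(round(xx,2),[ (lambda k: round(float(Z[k].max()),3) if k.any() else None)((abs(X-xx)<.02)&(abs(Y-yy)<.02)) for yy in np.arange(-.56,-.14,.04)])
```

```text
tip in tool [-0.0214673  -0.16329791 -0.00035533] g [0.05258319 0.99861284 0.00271986]
t 18.48 p [0.6364 0.2502 0.2347] q [ 0.308  0.155  1.916 -0.201  0.339  1.899] F [-0.1 -0.2 -2.7] w 0.0149 x [ 0.66   0.141 -0.738] z [ 0.161 -0.986 -0.044] zyaw -80.7
pred tip [0.50231867 0.23293583 0.14063843] px [139.18673688 199.90175047] obs (138.2,198.7); collar px [128.76236257 168.41492633] along 0.03172774559228949 handle end scene [277.39907248 253.81662616]
0.44 [0.005, 0.005, 0.005, 0.005, 0.105, 0.106, 0.006, 0.005, 0.007, 0.006, 0.02]
0.48 [0.004, 0.005, 0.006, 0.005, 0.006, 0.009, 0.074, 0.073, 0.01, 0.089, 0.083]
0.52 [0.006, 0.005, 0.004, 0.005, 0.005, 0.006, 0.077, 0.076, 0.085, 0.089, 0.088]
0.56 [0.004, 0.005, 0.005, 0.005, 0.005, 0.005, 0.076, 0.074, 0.012, 0.013, 0.011]
0.6 [0.005, 0.005, 0.006, 0.005, 0.006, 0.005, 0.005, 0.005, 0.007, 0.007, 0.005]
0.64 [0.005, 0.005, 0.005, 0.005, 0.006, 0.006, 0.005, 0.006, 0.005, 0.006, 0.006]
0.68 [0.055, 0.004, 0.005, 0.005, 0.006, 0.006, 0.072, 0.073, 0.005, 0.008, 0.01]
0.72 [0.069, 0.056, 0.055, 0.005, 0.005, 0.006, 0.073, 0.075, 0.005, 0.006, 0.005]
0.76 [0.059, 0.068, 0.057, 0.057, 0.054, 0.006, 0.03, 0.031, 0.025, 0.02, 0.007]
```

```bash
cat >> h.py <<'E'
TIPT=np.array([-.0215,-.1615,0.]);GT=np.array([.0526,.9986,.0027])
def pose(tip,psi):
    A,_=R.align_vectors([GT],[[0,1,0]]); 
    M=Mt(psi,0)@A.as_matrix().T; return np.array(tip)-M@TIPT,M
E
python3 - <<'E'
from h import *
p,M=st()
q,Q=pose([.52,-.02,.2],-8);print(q,Q[:,0],Q@GT);s,r=rel(p,M,q,Q)
E
```

```text
t 18.48 p [0.6364 0.2502 0.2347] q [ 0.308  0.155  1.916 -0.201  0.339  1.899] F [-0.1 -0.2 -2.7] w 0.0149 x [ 0.66   0.141 -0.738] z [ 0.161 -0.986 -0.044] zyaw -80.7
[ 0.68088712 -0.04216933  0.18702477] [ 0.05209862 -0.00725022 -0.99861563] [ 9.90256190e-01 -1.39171432e-01 -6.61405599e-19]
row [ 2.34 -2.56 29.76] [ 15.1   -9.09 -38.65] n 4.8
```

```bash
python3 -m crank '[[-0.5,1,4,3,-1.8,-7.7,1],[0.2,0.5,10,6,-3.6,-15.5,1],[1,-0.5,16,9,-5.4,-23.2,1],[1.7,-1.5,22.5,12,-7.3,-31,1],[2.3,-2.6,28.5,15,-9,-38.6,1]]' 60
python3 - <<'E'
from h import *
p,M=st();print("tip",p+M@TIPT,"g",M@GT)
q,Q=pose([.5241,-.3045,.17],-25);print(q);s,r=rel(p,M,q,Q)
E
```

```text
clock: 19.1
position: [0.6793, -0.0283, 0.1893]
ee_rot: [0.478, 0.545, 0.451, -0.52]
contact_force: [0.8, 0.4, -1.4]
width: 0.0147
t 19.1 p [ 0.6793 -0.0283  0.1893] q [-0.145  0.428  1.377  0.002  1.284  1.561] F [ 0.8  0.4 -1.4] w 0.0147 x [ 0.052 -0.005 -0.999] z [-0.136 -0.991 -0.002] zyaw -97.8
tip [ 0.51842583 -0.00626766  0.20222687] g [ 9.90384497e-01 -1.38255357e-01  1.18688196e-04]
[ 0.67147543 -0.37273947  0.15702477]
row [ 3.36  3.72 34.24] [ 1.702e+01 -1.000e+00  1.000e-02] n 5.5
```

```bash
python3 -m crank '[[0,0.7,6,3,0,0,1],[0,1.4,12,6,-0.3,0,1],[0.5,2.1,18,10,-0.6,0,1],[1,2.8,24,13,-0.9,0,1],[1.5,3.4,30,17,-1,0,1]]' 60
python3 - <<'E'
from h import *
p,M=st();print("tip",p+M@TIPT,"g",M@GT)
q,Q=pose([.5241,-.3045,.15],-25);print(q);s,r=rel(p,M,q,Q)
E
```

```text
clock: 19.73
position: [0.6733, -0.3298, 0.1745]
ee_rot: [0.396, 0.607, 0.365, -0.585]
contact_force: [0.4, -0.2, -1.7]
width: 0.0147
t 19.73 p [ 0.6733 -0.3298  0.1745] q [-0.552  0.541  1.218  0.009  1.329  1.45 ] F [ 0.4 -0.2 -1.7] w 0.0147 x [ 0.05  -0.021 -0.999] z [-0.42  -0.907 -0.002] zyaw -114.8
tip [ 0.52589993 -0.26157023  0.18724176] g [ 0.9062748  -0.42265753  0.00161684]
[ 0.67147543 -0.37273947  0.13702477]
row [3.83 1.43 3.98] [-0.01 -0.11 -0.09] n 0.9
```

```bash
python3 -m crank '[[1.5,0.7,2,0,0,0,1],[3.8,1.4,4,0,0,0,1],[3.8,1.4,4,0,0,0,1],[3.8,1.4,4,0,0,0,1]]' 60
python3 - <<'E'
from h import *
p,M=st();print("tip",p+M@TIPT,"g",M@GT)
d=grab("top","top20");crop(d,290,130,410,220,"pics/t20.png")
s=grab("scene","scene20");crop(s,120,80,240,180,"pics/s20.png")
tip=p+M@TIPT;print(proj(d,tip),proj(s,tip))
E
```

```text
clock: 20.23
position: [0.6725, -0.3699, 0.1383]
ee_rot: [0.397, 0.606, 0.366, -0.584]
contact_force: [-0.5, 0.0, -0.9]
width: 0.0148
t 20.23 p [ 0.6725 -0.3699  0.1383] q [-0.599  0.588  1.221  0.013  1.278  1.399] F [-0.5  0.  -0.9] w 0.0148 x [ 0.051 -0.02  -0.998] z [-0.417 -0.909 -0.003] zyaw -114.7
tip [ 0.5248491  -0.30218505  0.15091491] g [ 0.90771409 -0.41955424  0.00231863]
pics/t20.png scale 6.666666666666667
pics/s20.png scale 6.0
[382.97507492 188.88129929] [191.06167532 107.80303166]
```

View pics/t20.png

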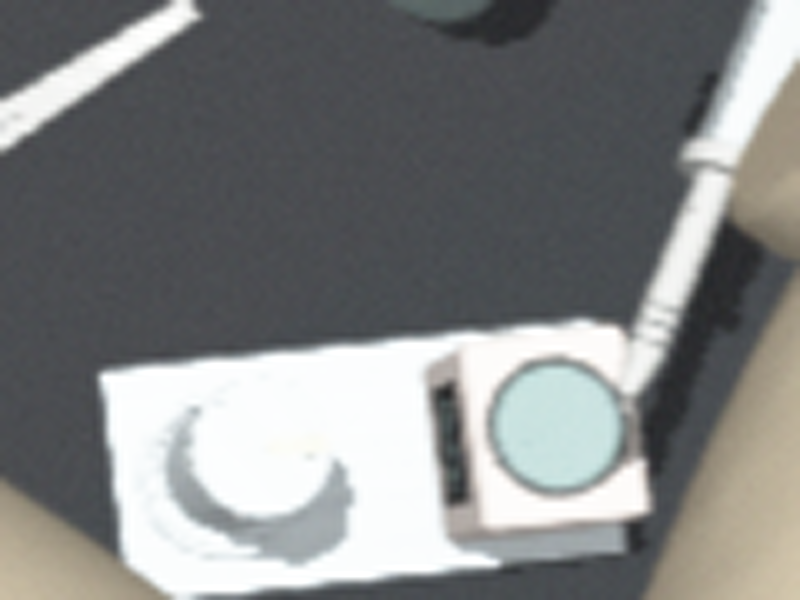

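View pics/s20.png

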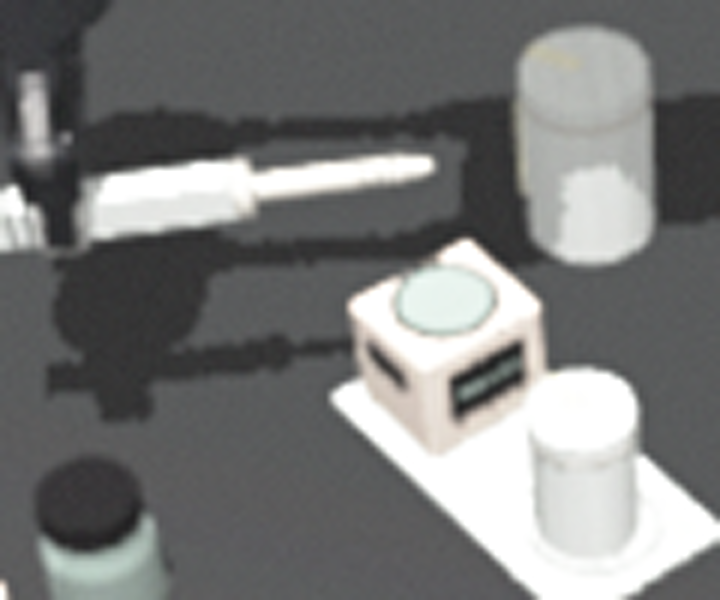

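Run:
```python
from h import *
d=load("top20");s=load("scene20")
def tri(a,b):
    r1,e1=ray(d,*a);r2,e2=ray(s,*b);k=np.linalg.lstsq(np.stack([r1,-r2],1),e2-e1,rcond=None)[0];A=e1+r1*k[0];B=e2+r2*k[1];return (A+B)/2,np.linalg.norm(A-B)
f=lambda x,y,u0,v0,sc:(u0+(x+.5)/sc-.5,v0+(y+.5)/sc-.5)
tip,g=tri(f(629,398,290,130,6.667),f(433,163,120,80,6));print("tip",tip,g)
col,g2=tri(f(711,160,290,130,6.667),f(249,190,120,80,6));print("collar",col,g2,"len",np.linalg.norm(col-tip),"elev",np.degrees(np.arcsin((col-tip)[2]/np.linalg.norm(col-tip))))
P=depthpts(s);print([P[int(v),int(u)].round(4) for u,v in((187,108),(180,109),(170,110),(150,114),(140,115))])
p,M=st()
err=np.array([.5241,-.3045,.115])-tip;print("world shift",err,"row",M.T@err*100)
```

```text
tip [ 0.52304135 -0.3026883   0.15368851] 0.0015764460361639258
collar [ 0.60076226 -0.33147624  0.15497714] 0.003283396402546706 len 0.08289117336389948 elev 0.890761160164364
[array([ 0.5379, -0.2999,  0.158 ]), array([ 0.555 , -0.3074,  0.1573]), array([ 0.5796, -0.3171,  0.1587]), array([ 0.6293, -0.3359,  0.1552]), array([ 0.6521, -0.3494,  0.153 ])]
t 20.32 p [ 0.6731 -0.3702  0.1398] q [-0.599  0.587  1.22   0.012  1.278  1.399] F [ 0.2 -0.7 -2.2] w 0.0146 x [ 0.053 -0.022 -0.998] z [-0.417 -0.909 -0.002] zyaw -114.6
world shift [ 0.00105865 -0.0018117  -0.03868851] row [ 3.87206323 -0.05084965  0.12874511]
```

```bash
python3 -m crank '[[1.5,0,0.1,0,0,0,1],[3,0,0.1,0,0,0,1],[3.6,0,0.1,0,0,0,1],[3.6,0,0.1,0,0,0,1],[3.6,0,0.1,0,0,0,1]]' 60
python3 - <<'E'
from h import *
p,M=st();print("tip",p+M@TIPT,"g",M@GT)
d=grab("top","top21");crop(d,290,130,410,220,"pics/t21.png")
s=grab("scene","scene21");crop(s,120,80,240,180,"pics/s21.png")
p,M=st()
E
```

```text
clock: 20.95
position: [0.6741, -0.3737, 0.1032]
ee_rot: [0.398, 0.607, 0.364, -0.584]
contact_force: [-0.6, -0.3, -2.2]
width: 0.0147
t 20.95 p [ 0.6741 -0.3737  0.1032] q [-0.602  0.615  1.261  0.012  1.21   1.397] F [-0.6 -0.3 -2.2] w 0.0147 x [ 0.052 -0.022 -0.998] z [-0.418 -0.908 -0.002] zyaw -114.7
tip [ 0.52648652 -0.30569584  0.11546453] g [ 0.90711037 -0.42084109  0.00442278]
pics/t21.png scale 6.666666666666667
pics/s21.png scale 6.0
t 21.05 p [ 0.6741 -0.3737  0.1036] q [-0.602  0.614  1.261  0.012  1.21   1.397] F [ 0.2  0.7 -1.5] w 0.0148 x [ 0.053 -0.023 -0.998] z [-0.418 -0.908 -0.002] zyaw -114.7
```

View pics/t21.png

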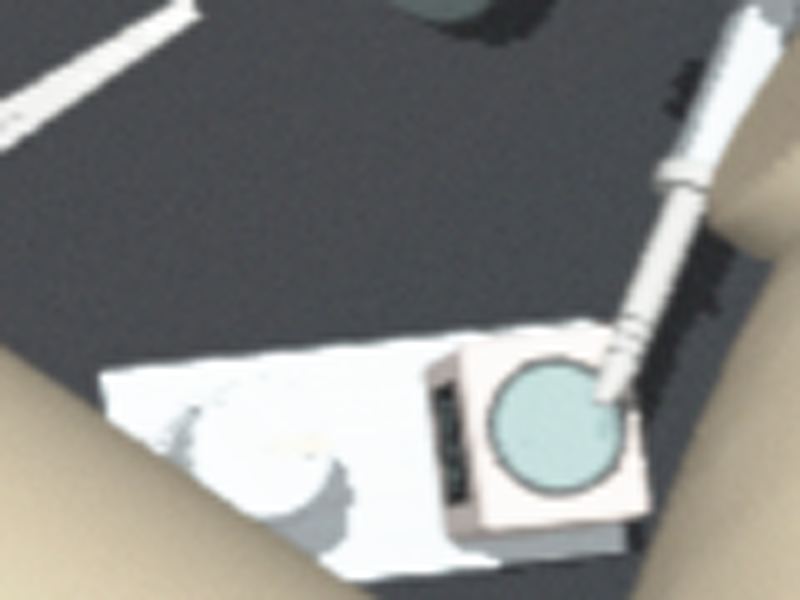

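View pics/s21.png

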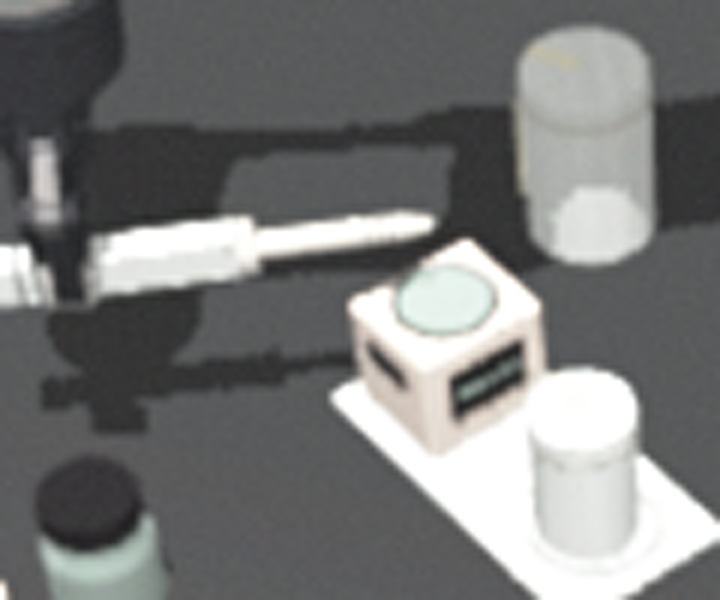

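Run:
```python
from h import *
d=load("top21");s=load("scene21")
f=lambda x,y,u0,v0,sc:(u0+(x+.5)/sc-.5,v0+(y+.5)/sc-.5)
def tri(a,b):
    r1,e1=ray(d,*a);r2,e2=ray(s,*b);k=np.linalg.lstsq(np.stack([r1,-r2],1),e2-e1,rcond=None)[0];A=e1+r1*k[0];B=e2+r2*k[1];return (A+B)/2,np.linalg.norm(A-B)
tip,g=tri(f(609,402,290,130,6.667),f(435,222,120,80,6));lens,g2=tri(f(557,426,290,130,6.667),f(446,298,120,80,6))
print("tip",tip,g,"lens",lens,g2,"diff",tip-lens,np.linalg.norm((tip-lens)[:2]))
c=np.mean([load(n)["color"].astype(float) for n in("top20","top21")],0);y=((c[...,1]+c[...,2])/2-c[...,0])[194:200,329:341];v,u=np.nonzero(y>.7);p=plane(d,u+329,v+194,.084)[:,:2];C=np.cov(p.T,aweights=y[v,u]);t=np.linalg.eigh(C)[1][:,1];print("strip",np.degrees(np.arctan2(t[1],t[0])))
```

```text
tip [ 0.52503176 -0.30664681  0.11763465] 0.005002288593791166 lens [ 0.52340007 -0.30402668  0.07102067] 0.0020847605138509303 diff [ 0.00163169 -0.00262014  0.04661398] 0.003086670229816713
strip 93.9145973594791
```

The tip is about 3 mm off the lens centre and about 47 mm above the glass. The can strip is at −86°, against a target of −84°. I'm handing in.

```bash
python3 -c "
from h import *
from rig import manip
st();print(manip.sign_off());st()"
```

```text
t 21.05 p [ 0.6741 -0.3737  0.1036] q [-0.602  0.614  1.261  0.012  1.21   1.397] F [ 0.2  0.7 -1.5] w 0.0148 x [ 0.053 -0.023 -0.998] z [-0.418 -0.908 -0.002] zyaw -114.7
the job is handed in; nothing more can be done
None
the job is handed in; nothing more can be done
```

I turned the can, seated the gauge rod in the guide tube, drew it out, and handed the job in at 21 s with the rod held over the lens. No verdict was reported.

- **Can:** I turned it 104° in its nest and released it standing. Its lid strip now points along −86°, against a target of −84° (limit ±12.5°). One rougher check, based on a lid-circle fit, gave −93°; I trusted the strip direction instead. I could not check it on the tag itself, which faced away from the scene camera.
- **Insertion:** The rod did not go home in one push. The wrist ran short of range, so I loosened the grip. The rod drooped instead of sliding, so I regripped it farther back, straightened it and pushed it in. The collar was seated when the axial force rose to 9.5 N with no further motion and the handle end lay within about 1 mm of its fully-in place. One cruder image estimate of the seating disagreed by about 4 mm.
- **Joint range:** While I straightened the rod, joint 6 briefly read 2.704 against the stated limit of 2.70. That may be reading noise, but it could count as passing the range. I backed off at once.
- **Final pose:** In the last images the tip is about 3 mm from the lens centre and 47 mm above the glass. The rod is level within about 1°, still gripped, and touching nothing else.
- **Bystanders:** I made no contact that I know of, and the tweezers and jar looked undisturbed. I did not re-measure the four weights.

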